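Cup under the sand feeder, gate held half open

TASK

Pick up the little aluminium cup with the spring tongs (it is tared, so never touch it with the fingers), stand it upright in the ring under the outlet of the sand feeder and lay the tongs back down flat on the table, clear of the feeder. Only then draw the feeder's sprung gate out by its upright grip to half of its travel, never far past half, and hold it there against the spring: finish while still holding it, so that the empty hopper can be charged at the half-open setting. Leave the other things on the table where they are.

Things in the scene. Friction and masses are not known exactly. Their poses are not given: they have to be found in the camera images.
- cup: Small open aluminium cup, upright, outside diameter 40 mm, 30 mm tall, about 25 g, rim slightly beaded (43 mm across). Origin at the centre of its underside, z up.
- tongs: U-shaped one-hand steel spring tongs lying flat, 270 mm long, 24 mm tall, about 115 g, balancing close to the origin. Origin: on the underside, midway between the two black finger grips; x points to the jaws, y across, z up. Let go, they spring open. The front ends of the jaws are 57 mm apart at rest; the strip of arms and jaws is 14 mm tall, 3 to 17 mm above the underside.
- grips (a point): Point midway between the finger grips, 12 mm above the tongs' underside. Each grip is 64 mm long and 24 mm tall; squeeze them along y. Over their outer faces they measure 50 mm at rest and 40 mm when the jaws close on the 40 mm cup. Their springs push back with 4 N at rest, 7 N at the cup; held at 47 mm the tongs stay in the hand, open. A squeeze of 20 to 30 N carries the cup.
- jaws (a point): Point midway between the jaws, 130 mm ahead of the tongs' origin, 10 mm above their underside. The jaws move 2.3 times as much as the grips: 64 mm apart inside at rest, 57 mm with the grips at 47 mm (open enough to go down over the cup, or to draw back from it), 40 mm on the cup, which their hollow shape centres.
- feeder: Sand feeder fixed to the table: base plate 8 mm thick (x -75 to 95, y -75 to 75 mm), gate housing at z 72 to 89 mm (x -45 to 85, y -65 to 65 mm) on two posts at x 70, y +-45 mm, open round hopper on top (rim radius 50 mm at z 145 mm). Origin on the table under the hopper's axis; x points away from the robot, z up. The space under the housing is open at the front (-x), too low for a gripper.
- seat (a point): Centre of the cup's place on the base plate, 8 mm above the table, axes as the feeder. Round it a locating ring 3 mm high, inner diameter 47 mm, outer 56 mm, takes the foot of the cup. The outlet above it is 24 mm wide, its mouth 54 mm above the table.
- gate (a joint): Travel of the feeder's gate in m: 0 closed (where its springs push it), 0.050 fully out, half is 0.025. It slides straight along the feeder's -y. The springs pull back with 4 N at 0, 8 N at half, 12 N fully out. Long marks on the runner below show closed, half and full.
- handle_top (a point): Centre of the top of the upright black grip on the gate's cross bar, z 142 mm, axes as the feeder. The grip is 18 mm along x, 14 mm along y and stands from z 106 to 142 mm; the bar below it (82 mm along x, 12 mm wide) has its top at z 103 mm. It starts 115 mm from the feeder's origin along -y and moves with the gate, over two runners that reach y -193 mm at z 86 mm.
- brass_weight: Bystander: 200 g brass weight, 29 mm across, 50 mm tall. Origin under its centre.
- moisture_tin_c: Bystander: open aluminium tin with soil, 57 mm across, 33 mm tall. Origin under its centre.
- scoop: Bystander: small metal scoop with a black handle, 149 x 46 x 38 mm, lying on the table. Origin under its centre.
Not all that is in view belongs to the job. What is shaped like the cup but orange is not meant.

How it is judged:
By the outcome, as a careful person would: the job done as asked, in the order asked, and still so for the second after the job is handed in, while the arm keeps its last pose, push and grip.
It also fails if it takes over 64 s, if anything falls off the work surface, if the arm or the gripper's body presses on something with over 40 N, if the wrist force passes 120 N, or if a joint passes its speed limit or range.

ROBOT

A 6-joint arm with a two-finger parallel gripper is mounted at the origin on a cart in front of the work surface, level with it; the furniture and walls round the work are solid. World frame = base frame: x ahead of the robot, y to its left, z up, the work surface at z = 0. Lengths are in m, angles in rad, forces in N, time in s.
With the tool pointing down it reaches from about 0.375 to 0.975 m from the base axis. Payload 3.8 kg.
Tool frame: the origin (TCP) lies at the very end of the fingers, on their centre line; the grasp point (between the pads) lies 19 mm behind it; z points along the fingers, y is the direction in which the jaws open and shut (so a half turn about z gives the same grasp; the last joint's range is limited). The gripper opens to 85 mm and grips with 20 to 120 N. Pads are 22 mm wide; open, the fingers measure 114 mm over their backs; the gripper's body (76 mm by 85 mm) begins 54 mm behind the grasp point. The pads swing forward as they close: fully open they stand 13 mm farther back than shut.
Start: joints at [-0.037, 0.264, 1.604, -0, 1.274, -0.037], TCP at [0.675, -0, 0.231] pointing down, gripper open.
Joint ranges: [-2.63, 2.63], [-0.94, 2.18], [0.31, 2.57], [-1.31, 4.45], [0, 2.66], [-2.55, 2.55]. Speed limits (rad/s): [2.57, 2.57, 3.14, 3.14, 3.14, 3.14].

INTERFACE

Orientations are given as a rotation vector (axis times angle).
In Python, from workcell import status, read_camera, camera_info, order gives the robot as it stands.
- The arm moves only by the tool move_arm, never from a script. Its argument "deltas" is a list of rows, each a list of 3 entries, a list of its own where there are three numbers: the turn, a rotation vector about the world's x, y, z as a fraction of full scale, then the shift along the world's x, y, z as a fraction of full scale, then the closure, from -1 (fully open) to 1 (shut), so that 0 is half open. A call has 1 to 20 rows; each row is the pose to reach, as a shift and turn from the pose commanded when the call began; what a row does not reach only later rows make up. Full scale, the value 1, is 0.1 m for a shift and pi/2 rad for a turn. A row lasts 1/8 s, in which the tool goes at most 62.5 mm and 10.7 degrees, less where a joint would pass 70% of its speed; a pose out of reach is approached as far as the arm can. A call with a number of a shift or a turn outside -1 to 1 is refused whole. A call with a gripper value outside its range is refused whole. The fingers move at their own pace and stop on an object; "grip_force" is the grip in N (left out, the last holds). Time passes only in rows, so rows that repeat a pose let the fingers close. It gives the time, the measured TCP pose, the force and the opening at its end, in the units of the state.
- status.read_state(): the state, without advancing time (a new reading comes with each control period).
- read_camera(name): name is "scene" or "side" or "wrist"; returns (picture, depth): 420x560x3 uint8, red, green, blue; 420x560 float32, m along the optical axis (not along the pixel's ray), 0 where there is no reading.
- camera_info(name): a dict with "K" (3x3 intrinsics, pixels), "R" (3x3) and "t" (3): a world point X has camera coordinates R X + t. Camera axes: x right, y down, z forward; pixel columns grow to the right and rows downward; lengths in m; the calibration is good to about 2 mm. A picture is of the moment at which its call begins: read the wrist's pose just before it. camera_info takes no time and is no camera call; for the wrist camera it gives the pose at the moment of the call.
- order.finish_job(): hands the job in, once; it reports no verdict.
The state is a dict: "time": time; "q": joint angles; "joint_vel": joint speeds; "joint_torque": joint torques, N m; "tool_pos": TCP position; "tcp_rot": TCP orientation; "wrist_force": force on the tool from outside, world axes, zero at the start; "torque": the same for the moment, N m; "width": opening from 0.0 (shut) to 1.0 (fully open).
Only numpy, scipy, OpenCV 4.12 (cv2) and the standard library are available. Lean on these libraries where they do the work, as an engineer would, in place of code of your own. Each camera call takes 0.05 s, during which the arm holds its last target. There are 200 camera calls.

## Working session

There is one attempt and no reset: what is moved stays moved. The work goes in short steps, Python scripts to look and compute and a tool call to move; the robot and the scene stay as the last step left them, time stands still between calls to the robot, and variables do not carry over. Pictures are saved under pics/ and viewed, about 8 in all and at most 12, crops included, and the job is handed in when it is done.

Besides the shell and the picture viewer there is one more tool, called as a command line: name --argument value ..., lists and objects as JSON in quotes. move_arm: Moves the arm, as the interface text tells. Its arguments: {"type":"object","properties":{"deltas":{"type":"array","items":{"type":"array"}},"grip_force":{"type":"number"}},"required":["deltas"]}

```bash
ls; mkdir -p pics
cat > h.py <<'E'
import numpy as np, cv2
from workcell import status, read_camera, camera_info, order
def snap(n,f=None):
    ci=camera_info(n); p,d=read_camera(n)
    np.savez(f'/tmp/{f or n}.npz',p=p,d=d,K=ci['K'],R=ci['R'],t=ci['t'])
    if f: cv2.imwrite(f'pics/{f}.png',p[...,::-1])
    return p,d,ci
def load(f):
    z=np.load(f'/tmp/{f}.npz'); return z['p'],z['d'],{k:z[k] for k in 'KRt'}
def ray(ci,u,v,z):
    K,R,t=[np.array(ci[k]) for k in 'KRt']
    c=-R.T@t; r=R.T@np.linalg.inv(K)@np.array([u,v,1.]); return c+r*(z-c[2])/r[2]
def proj(ci,X):
    K,R,t=[np.array(ci[k]) for k in 'KRt']; q=K@(R@np.array(X)+t); return q[:2]/q[2]
def cloud(d,ci):
    K,R,t=[np.array(ci[k]) for k in 'KRt']
    v,u=np.mgrid[:d.shape[0],:d.shape[1]]
    P=np.stack([u,v,np.ones_like(u)],-1)@np.linalg.inv(K).T*d[...,None]
    return (P-t)@R
E
python3 - <<'E'
from h import *
print(status.read_state())
for n in ['scene','side','wrist']:
    p,d,ci=snap(n,n+'0'); print(n,-np.array(ci['R']).T@ci['t'])
a=[cv2.imread(f'pics/{n}0.png') for n in ['scene','side']]
E
```

```text
pics
{'time': 0.0, 'q': array([-3.69098588e-02,  2.64740583e-01,  1.60538571e+00,  7.08391126e-06,
        1.27372462e+00, -3.68853048e-02]), 'joint_vel': array([ 0.00081706,  0.00034118, -0.00060678,  0.00298725,  0.00113131,
       -0.0021046 ]), 'joint_torque': array([ 6.10465631e-04, -5.15121067e+01, -3.67308676e+01, -4.07824507e-05,
        1.31324201e-02,  1.46811578e-05]), 'tool_pos': array([6.74254858e-01, 2.13684531e-05, 2.29964195e-01]), 'tcp_rot': array([-2.22029712, -2.22023798,  0.00240499]), 'wrist_force': array([ 0.29766965,  0.42484203, -0.31893397]), 'torque': array([-0.02214635, -0.05547468, -0.03429174]), 'width': 0.9980246945756517}
scene [-0.17186632  0.71800362  0.80670833]
side [ 0.52621511 -0.70271136  0.51708233]
wrist [0.6752558  0.07159239 0.37244757]
```

View pics/scene0.png

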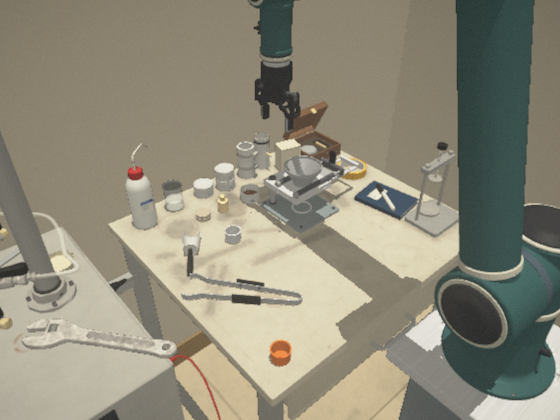

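View pics/side0.png

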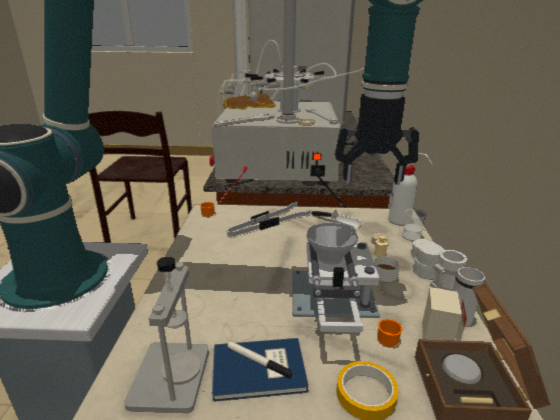

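Run:
```python
from h import *
S=1000 # px/m
x0,y0=0.25,-0.45
H=np.full((800,800),-1.);C=np.zeros((800,800,3),np.uint8)
for n in ['scene0','side0','wrist0']:
    p,d,ci=load(n);P=cloud(d,ci);m=(d>0)&(P[...,2]<0.16)&(P[...,2]>-0.02)
    i=((P[...,0]-x0)*S).astype(int);j=((P[...,1]-y0)*S).astype(int)
    m&=(i>=0)&(i<800)&(j>=0)&(j<800)
    for a,b,z,c in zip(i[m],j[m],P[...,2][m],p[m]):
        if z>H[a,b]: H[a,b]=z;C[a,b]=c
    print(n,np.median(P[...,2][m&(abs(P[...,2])<.01)]))
C=cv2.dilate(C[::-1,::-1],np.ones((3,3)))  # up=+x,left=+y
cv2.imwrite('pics/top.png',cv2.resize(C[...,::-1],(600,600)))
```

```text
scene0 -0.0022276285232514506
side0 -0.0010100017683063861
wrist0 -0.0004280607846877343
```

View pics/wrist0.png

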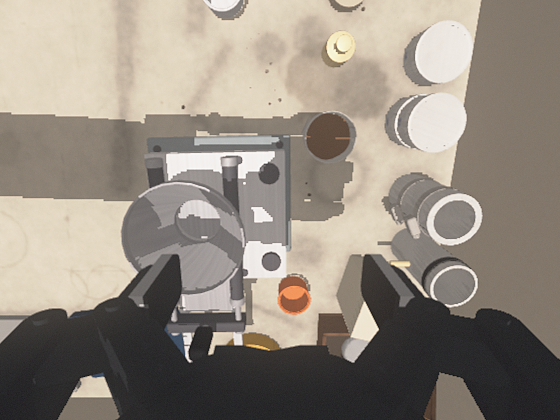

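View pics/top.png

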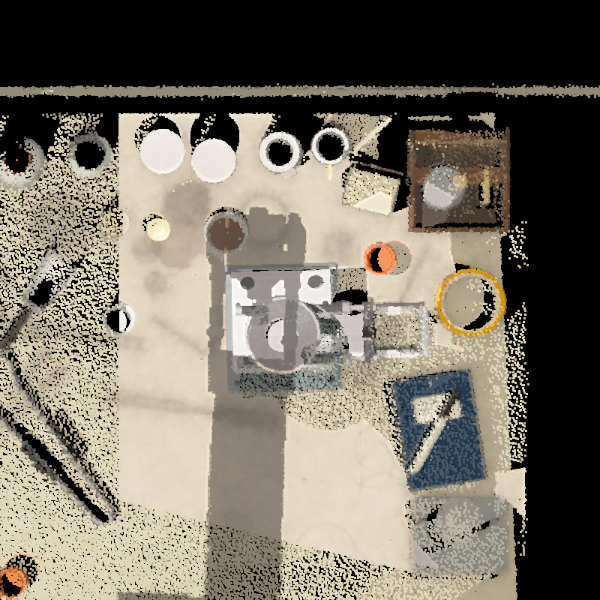

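move_arm --deltas '[[[0,0,0],[-0.5,0.5,0.4],-1],[[0,0,0],[-1,1,0.8],-1],[[0,0,0],[-1,1,0.8],-1]]'

```text
time: 0.52
tool_pos: [0.5738, 0.1015, 0.3129]
tcp_rot: [2.22, 2.222, 0.002]
wrist_force: [0.9, -0.4, 0.7]
width: 0.998
```

move_arm --deltas '[[[0,0,0],[-0.5,0.5,0],-1],[[0,0,0],[-1,1,0],-1],[[0,0,0],[-1,1,0],-1],[[0,0,0],[-1,1,0],-1],[[0,0,0],[-1,1,0],-1],[[0,0,0],[-1,1,0],-1]]'

```text
time: 1.27
tool_pos: [0.476, 0.199, 0.311]
tcp_rot: [2.223, 2.219, -0.001]
wrist_force: [-0.1, 0.4, 0.8]
width: 1.0
```

Run:
```python
from h import *
s=status.read_state();print(s['time'],s['tool_pos'],s['joint_vel'])
p,d,ci=snap('wrist','wrist1'); print(-np.array(ci['R']).T@ci['t'], np.array(ci['R']),s['q'])
```

```text
1.275 [0.47598337 0.1990036  0.31101413] [-0.00060474  0.0019796   0.00011653  0.00276762  0.00080675  0.00015493]
[0.47678685 0.27065669 0.45333964] [[ 9.99998928e-01 -8.57510799e-04 -1.18655975e-03]
 [-4.93458708e-04 -9.60502900e-01  2.78269536e-01]
 [-1.37831321e-03 -2.78268653e-01 -9.60502294e-01]] [ 3.47985021e-01 -8.05887553e-02  1.83260702e+00 -3.99697732e-04
  1.38998873e+00  3.49854370e-01]
```

View pics/wrist1.png

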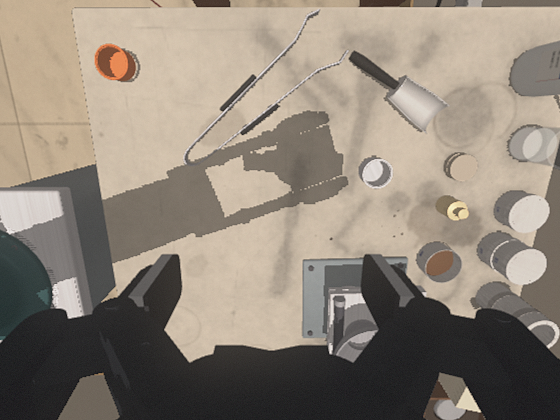

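```bash
cat > m.py <<'E'
from h import *
p,d,ci=load('wrist1')
# grips: black blobs
reg=np.zeros(p.shape[:2],np.uint8);reg[60:145,210:290]=1
m=((p.max(2)<60)&(reg>0)).astype(np.uint8)
n,l,st,c=cv2.connectedComponentsWithStats(m)
P=cloud(d,ci)
G=[]
for i in range(1,n):
    if st[i,4]<60: continue
    pts=np.argwhere(l==i)[:,::-1].astype(np.float32)
    w=np.array([ray(ci,u,v,.024) for u,v in pts])
    zz=P[...,2][l==i]; print('blob',st[i],'z',np.percentile(zz,[5,50,95]).round(4))
    top=w[zz>np.percentile(zz,95)-.006] # top pixels
    (cx,cy),(a,b),ang=cv2.minAreaRect((top[:,:2]*1000).astype(np.float32))
    print('rect',cx,cy,a,b,ang); G.append((cx,cy))
    L=cv2.fitLine((top[:,:2]*1000).astype(np.float32),cv2.DIST_L2,0,.01,.01).ravel();print('yaw',np.degrees(np.arctan2(L[1],L[0])))
print(len(G),np.mean(G,0),np.linalg.norm(np.subtract(*G[:2])))
# cloud of tongs
t=(P[...,2]>.006)&(P[...,2]<.03)&(P[...,0]<.62)&(P[...,1]>.19)&(d>0)
q=P[t];np.save('/tmp/t.npy',q);print(q.min(0),q.max(0))
# bend end and cup
h=P[...,2];u=np.s_[150:195,355:395]
mm=(h[u]>.02)&(h[u]<.04);qq=P[u][mm];print('cup',qq.min(0),qq.max(0),qq.mean(0))
(cx,cy),r=cv2.minEnclosingCircle((qq[qq[:,2]>.026][:,:2]*1000).astype(np.float32));print(cx,cy,r)
S=2000;im=np.zeros((600,600),np.uint8)
k=((q[:,:2]-[.3,.18])*S).astype(int);k=k[(k>=0).all(1)&(k<600).all(1)];im[599-k[:,1],k[:,0]]=255
cv2.imwrite('pics/tongs.png',im)
E
python3 m.py
```

```text
return _methods._mean(a, axis=axis, dtype=dtype,
  ret = ret.dtype.type(ret / rcount)
Traceback (most recent call last):
  File "m.py", line 18, in <module>
    print(len(G),np.mean(G,0),np.linalg.norm(np.subtract(*G[:2])))
                                             ~~~~~~~~~~~^^^^^^^^
TypeError: subtract() takes from 2 to 3 positional arguments but 0 were given
```

```bash
python3 - <<'E'
from h import *
p,d,ci=load('wrist1');print(p[93,238],p[120,260],p[85,240],np.sort(p[60:145,210:290].max(2).ravel())[:800:50]); print(cloud(d,ci)[90:97,238,2])
E
sed -i 's/max(2)<60/max(2)<75/' m.py; python3 m.py
```

```text
[78 74 69] [63 59 57] [209 193 172] [ 38  60  64  68  72  75  77  81  87  97 107 113 118 120 122 122]
[0.02257865 0.02538858 0.02336189 0.02171274 0.02287672 0.01709336
 0.01588937]
blob [221  75  35  36 110] z [0.0166 0.0228 0.0249]
rect 431.64617919921875 299.48773193359375 60.87481689453125 4.602509021759033 43.26195526123047
yaw 43.162422
blob [241 104  38  31 137] z [-0.0008  0.0231  0.0247]
rect 459.90618896484375 265.5687561035156 61.314857482910156 4.352322101593018 36.907989501953125
yaw 36.95009
2 [445.77618408 282.52824402] 44.148896626242475
[0.25105218 0.19009105 0.00600644] [0.61996312 0.40075591 0.02997259]
cup [0.60326522 0.17265147 0.02003953] [0.64573103 0.21389824 0.03247157] [0.62690222 0.191938   0.0280331 ]
624.4749145507812 192.61831665039062 21.484949111938477
```

Run:
```python
from h import *
p,d,ci=load('wrist1')
a,b,c=[ray(ci,*u,.017) for u in [(316,12),(349,56),(187,161)]]
m=(a+b)/2;print(a,b,c,np.linalg.norm(a-b));v=m-c;print('axis',np.degrees(np.arctan2(v[1],v[0])),np.linalg.norm(v[:2]),'orig line offset')
o=np.array([.4458,.2825]);e=np.array([np.cos(np.radians(40)),np.sin(np.radians(40))]);n=np.array([-e[1],e[0]])
for q in (m,c): print((q[:2]-o)@e,(q[:2]-o)@n)
for nme in ['wrist0','scene0','side0']:
    p,d,ci=load(nme);P=cloud(d,ci).copy();P[d==0]=9
    near=(abs(P[...,0]-.6)<.2)&(abs(P[...,1]+.05)<.2)
    r=near&(P[...,2]>.141)&(P[...,2]<.15)&(p.max(2)>60)
    q=P[r];print(nme,'rim',len(q))
    if len(q)>20:
        A=np.c_[2*q[:,:2],np.ones(len(q))]
        for _ in range(4):
            s=np.linalg.lstsq(A,(q[:,:2]**2).sum(1),rcond=None)[0];R=np.sqrt(s[2]+s[:2]@s[:2])
            e_=abs(np.linalg.norm(q[:,:2]-s[:2],axis=1)-R);k=e_<max(.003,np.median(e_)*2);q=q[k];A=A[k]
        print(s[:2],R,len(q))
    k=near&(P[...,1]<-.1)&(P[...,2]>.13)&(P[...,2]<.15);q=P[k]
    if len(q): print(' handle',q.min(0),q.max(0),np.median(q,0),len(q))
    h=near&(P[...,2]>.084)&(P[...,2]<.094)&(P[...,1]>-.12); q=P[h]
    if len(q): print(' housing',cv2.minAreaRect((q[:,:2]*1000).astype(np.float32)))
    h=near&(P[...,2]>.0055)&(P[...,2]<.0105)
    h=cv2.morphologyEx(h.astype(np.uint8),cv2.MORPH_OPEN,np.ones((3,3)))>0;q=P[h]
    if len(q): print(' plate',cv2.minAreaRect((q[:,:2]*1000).astype(np.float32)))
p,d,ci=load('wrist0')
cv2.imwrite('pics/f.png',cv2.resize(p[130:360,120:320,::-1],None,fx=2.6,fy=2.6,interpolation=cv2.INTER_CUBIC))
```

```text
[0.53307293 0.3956795  0.017     ] [0.57816486 0.34505318 0.017     ] [0.3560649 0.2081183 0.017    ] 0.06779606453114545
axis 39.11294981709613 0.2571890819092408 orig line offset
0.14060555045284723 -0.003280703759747048
-0.11655270916141157 0.0007009247366898331
wrist0 rim 1087
[ 0.60332938 -0.02584083] 0.0486164517837804 1085
 handle [ 0.59756607 -0.1473272   0.13006536] [ 0.61483028 -0.1328847   0.14265633] [ 0.60589748 -0.13593026  0.13924712] 320
 housing ((623.1614990234375, -37.06187438964844), (130.51463317871094, 153.33641052246094), 1.6384986639022827)
 plate ((613.4381103515625, -92.19943237304688), (168.71864318847656, 282.7545166015625), 0.9875242114067078)
scene0 rim 74
[ 0.60000912 -0.0253644 ] 0.0492122101645973 69
 handle [ 0.59347893 -0.14612063  0.13071205] [ 0.61024525 -0.13248039  0.14178011] [ 0.60081272 -0.13828098  0.13600785] 32
 housing ((667.4548950195312, -37.796600341796875), (159.08245849609375, 233.460205078125), 88.73222351074219)
 plate ((521.7899780273438, -146.81024169921875), (252.20046997070312, 59.50220489501953), 37.049827575683594)
side0 rim 204
[ 0.60360648 -0.0290242 ] 0.04875679910678371 201
 handle [ 0.59754598 -0.15113121  0.13009663] [ 0.6144799  -0.13785729  0.14238753] [ 0.60573135 -0.14837864  0.13803426] 93
 housing ((667.7913818359375, -40.77684783935547), (158.1126708984375, 219.24359130859375), 89.9290771484375)
 plate ((613.6524047851562, -30.68549346923828), (168.46652221679688, 146.50775146484375), 0.7914363145828247)
```

View pics/f.png

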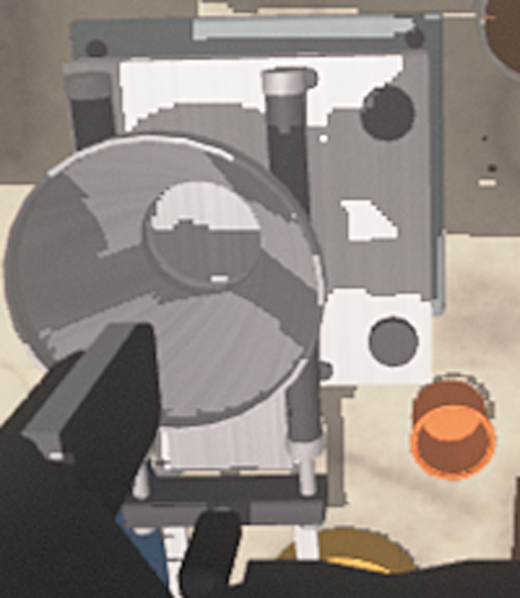

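move_arm --deltas '[[[0,0,-0.11],[-0.1,0.3,-0.3],-1],[[0,0,-0.22],[-0.2,0.6,-0.6],-1],[[0,0,-0.34],[-0.305,0.835,-1],-1],[[0,0,-0.45],[-0.305,0.835,-1],-1],[[0,0,-0.561],[-0.305,0.835,-1],-1],[[0,0,-0.561],[-0.305,0.835,-1],-1],[[0,0,-0.561],[-0.305,0.835,-1],-1]]'

```text
time: 2.2
tool_pos: [0.445, 0.2832, 0.2113]
tcp_rot: [2.956, 1.065, 0.0]
wrist_force: [-0.2, -0.3, -0.2]
width: 1.001
```

Run:
```python
from h import *
s=status.read_state();print(s['time'],s['tool_pos'],s['tcp_rot'])
from scipy.spatial.transform import Rotation as Ro
R=Ro.from_rotvec(s['tcp_rot']).as_matrix();print(R.round(4))
p,d,ci=snap('wrist','wrist2');P=cloud(d,ci)
m=((p.max(2)<90)&(P[...,2]>.012)&(P[...,2]<.03)&(P[...,0]<.6)&(d>0)).astype(np.uint8)
n,l,st,c=cv2.connectedComponentsWithStats(m);G=[]
for i in range(1,n):
    if st[i,4]<150: continue
    zz=P[...,2][l==i]; pts=np.argwhere(l==i)[:,::-1]
    w=np.array([ray(ci,u,v,.024)[:2] for u,v in pts])[zz>.019]*1000
    r=cv2.minAreaRect(w.astype(np.float32));L=cv2.fitLine(w.astype(np.float32),cv2.DIST_L2,0,.01,.01).ravel();print(st[i],r,np.degrees(np.arctan2(L[1],L[0])))
```

```text
2.2 [0.4450151  0.28315672 0.21132864] [2.95564879e+00 1.06468963e+00 1.37307942e-04]
[[ 7.703e-01  6.377e-01  1.000e-04]
 [ 6.377e-01 -7.703e-01  0.000e+00]
 [ 1.000e-04  1.000e-04 -1.000e+00]]
[308  24  27  17 286] ((597.7247924804688, 336.5999755859375), (0.0, 0.0), 0.0) 29.870516
[248 153   9  57 296] ((432.05670166015625, 300.14166259765625), (62.09659957885742, 5.5042405128479), 43.04703903198242) 43.263924
[289 153   8  57 282] ((460.576171875, 266.64678955078125), (63.0599250793457, 5.618136405944824), 36.900447845458984) 37.10286
```

View pics/wrist2.png

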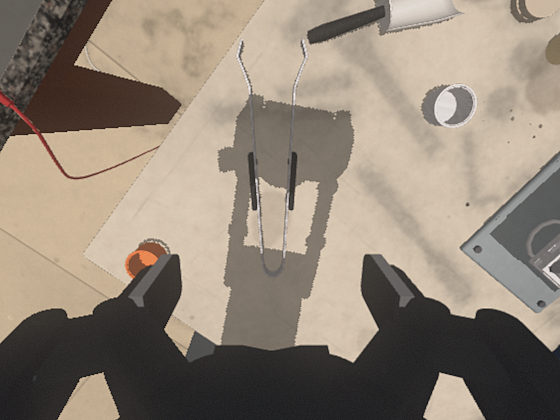

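move_arm --deltas '[[[0,0,0.005],[0.013,0,-0.5],-1],[[0,0,0.005],[0.013,0,-1],-1],[[0,0,0.005],[0.013,0,-1],-1]]'

```text
time: 2.62
tool_pos: [0.4423, 0.2812, 0.1072]
tcp_rot: [2.95, 1.074, -0.015]
wrist_force: [0.4, -0.6, 0.9]
width: 0.999
```

move_arm --deltas '[[[0,0,0],[0,0,-0.4],-0.6],[[0,0,0],[0,0,-0.8],-0.6],[[0,0,0],[0,0,-0.95],-0.6],[[0,0,0],[0,0,-0.95],-0.6],[[0,0,0],[0,0,-0.95],-0.6]]'

```text
time: 3.25
tool_pos: [0.4476, 0.2845, 0.0185]
tcp_rot: [-2.952, -1.074, -0.006]
wrist_force: [1.7, 0.0, 0.6]
width: 0.803
```

move_arm --deltas '[[[0,0,0],[-0.005,0,-0.08],-0.5],[[0,0,0],[-0.01,0,-0.15],-0.5],[[0,0,0],[-0.01,0,-0.15],-0.5]]'

```text
time: 3.62
tool_pos: [0.444, 0.2831, 0.0006]
tcp_rot: [2.952, 1.074, -0.003]
wrist_force: [0.1, -0.1, 0.5]
width: 0.747
```

move_arm --deltas '[[[0,0,0],[0,0,0],-0.2],[[0,0,0],[0,0,0],-0.11],[[0,0,0],[0,0,0],-0.11],[[0,0,0],[0,0,0],-0.11]]' --grip_force 30

```text
time: 4.12
tool_pos: [0.4451, 0.2837, 0.0017]
tcp_rot: [-2.952, -1.073, -0.001]
wrist_force: [-1.3, -0.9, 4.9]
width: 0.559
```

move_arm --deltas '[[[0,0,0],[0,0,0.05],-0.12],[[0,0,0],[0,0,0.2],-0.12],[[0,0,0],[0,0,0.5],-0.12],[[0,0,0],[0,0,0.9],-0.12],[[0,0,0],[0,0,0.9],-0.12],[[0,0,0],[0,0,0.9],-0.12]]'

```text
time: 4.88
tool_pos: [0.4479, 0.2854, 0.0942]
tcp_rot: [-2.951, -1.073, -0.013]
wrist_force: [3.2, 2.1, 5.3]
width: 0.558
```

Run:
```python
from h import *
s=status.read_state();print(s['time'],s['tool_pos'],s['tcp_rot'],s['wrist_force'],s['width'])
p,d,ci=snap('wrist','wrist3')
P=cloud(d,ci)
m=(P[...,2]>.07)&(P[...,2]<.14)&(np.arange(420)[:,None]<200)&(d>0)
q=P[m];o=s['tool_pos'];y=np.radians(40.1);e=np.array([np.cos(y),np.sin(y)]);n=np.array([-e[1],e[0]])
a=(q[:,:2]-o[:2])@e;b=(q[:,:2]-o[:2])@n
for lo in range(20,160,10):
    k=(a*1000>lo)&(a*1000<lo+10)
    if k.sum()>3:
        for sg in (1,-1):
            kk=k&(b*sg>0)
            if kk.sum(): print(lo,sg,kk.sum(),'b',(b[kk]*1000).min().round(1),(b[kk]*1000).max().round(1),'z',np.percentile(q[kk,2]*1000,[5,50,95]).round(1))
```

```text
4.875 [0.44790637 0.28544194 0.09415754] [-2.95088279 -1.0726558  -0.01314692] [3.17851653 2.05057422 5.27828597] 0.5580563291909716
40 1 139 b 17.5 18.5 z [125.3 133.9 139.4]
40 -1 134 b -17.4 -16.4 z [125.2 134.  139.2]
50 1 32 b 18.0 18.6 z [135.1 138.7 139.8]
50 -1 29 b -17.5 -16.9 z [135.2 138.8 139.9]
```

View pics/wrist3.png

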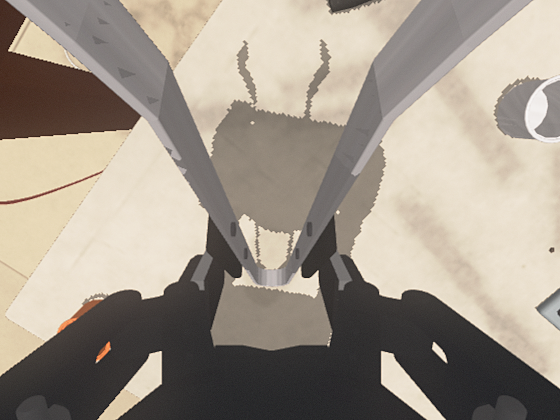

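Run:
```python
from h import *
s=status.read_state()
p,d,ci=load('wrist3');P=cloud(d,ci)
m=(P[...,2]>.04)&(d>0);q=P[m];uv=np.argwhere(m);o=s['tool_pos'];y=np.radians(40.1);e=np.array([np.cos(y),np.sin(y)]);n=np.array([-e[1],e[0]])
a=(q[:,:2]-o[:2])@e*1000;b=(q[:,:2]-o[:2])@n*1000
for lo in range(-140,180,10):
    k=(a>lo)&(a<lo+10)&(abs(b)<45)
    if k.sum()>3: print(lo,k.sum(),'b',b[k].min().round(1),b[k].max().round(1),'z',np.percentile(q[k,2]*1000,[2,50,98]).round(1))
p,d,ci=snap('side','side3')
cv2.imwrite('pics/side3c.png',cv2.resize(p[100:300,150:430,::-1],None,fx=2.5,fy=2.5,interpolation=cv2.INTER_CUBIC))
```

```text
-40 54 b -14.5 15.5 z [40.1 45.1 52.3]
-30 111 b -15.0 16.1 z [40.8 53.6 63.7]
-20 305 b -45.0 44.9 z [ 50.8  75.6 154.4]
-10 2076 b -45.0 45.0 z [ 71.2 133.7 153.7]
0 4349 b -45.0 45.0 z [ 84.9 140.5 168.8]
10 22733 b -45.0 45.0 z [114.  177.4 194.3]
20 4085 b -24.4 25.6 z [109.5 190.2 196.1]
30 901 b -24.5 25.5 z [112.5 127.6 141.9]
40 1115 b -19.8 20.8 z [125.5 143.4 154.8]
50 1854 b -20.5 21.4 z [138.8 156.4 167.7]
60 3403 b -21.1 22.4 z [151.8 169.8 180.7]
70 4711 b -22.6 23.8 z [164.  178.7 184.1]
80 1589 b -23.4 24.8 z [173.5 179.1 182. ]
```

View pics/side3c.png

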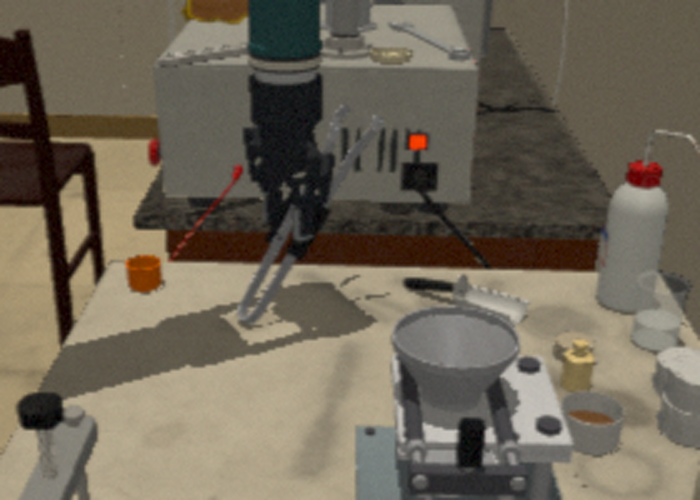

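move_arm --deltas '[[[0,0,0],[0,0,-0.1],-0.12],[[0,0,0],[0,0,-0.2],-0.12],[[0,0,0],[0,0,-0.3],-0.12],[[0,0,0],[0,0,-0.4],-0.12],[[0,0,0],[0,0,-0.5],-0.12],[[0,0,0],[0,0,-0.6],-0.12],[[0,0,0],[0,0,-0.7],-0.12],[[0,0,0],[0,0,-0.8],-0.12],[[0,0,0],[0,0,-0.87],-0.12],[[0,0,0],[0,0,-0.88],-0.12],[[0,0,0],[0,0,-0.88],-0.12]]'

```text
time: 6.35
tool_pos: [0.4449, 0.2837, 0.0038]
tcp_rot: [-2.952, -1.073, -0.0]
wrist_force: [-3.0, -0.4, 5.4]
width: 0.558
```

```bash
cat > t.py <<'E'
from h import *
import sys
s=status.read_state();o=s['tool_pos'];print(s['time'],o,s['tcp_rot'],s['wrist_force'],s['width'])
from scipy.spatial.transform import Rotation as Ro
R=Ro.from_rotvec(s['tcp_rot']).as_matrix();e=R[:2,0];n=np.array([-e[1],e[0]]);print('yaw',np.degrees(np.arctan2(e[1],e[0])))
p,d,ci=snap('wrist',sys.argv[1]);P=cloud(d,ci)
q=P[d>0];a=(q[:,:2]-o[:2])@e*1000;b=(q[:,:2]-o[:2])@n*1000;z=q[:,2]*1000-float(sys.argv[2])
for lo in range(-140,180,10):
    for sg in (1,-1):
        k=(a>lo)&(a<lo+10)&(b*sg>0)&(b*sg<45)&(z>6)&(z<150)
        if k.sum()>3: print(lo,sg,k.sum(),'b',b[k].min().round(1),b[k].max().round(1),'z',np.percentile(z[k],[2,50,98]).round(1))
E
python3 t.py w4 0
```

```text
6.35 [0.44494435 0.28369035 0.0037506 ] [-2.95236812e+00 -1.07330450e+00 -1.19086732e-04] [-2.98085403 -0.36435165  5.40091587] 0.5582832446560856
yaw 39.95647986304923
-50 1 25 b 13.4 14.0 z [ 6.4  9.8 14.5]
-50 -1 24 b -14.5 -12.7 z [ 6.5 10.5 16.6]
-40 1 121 b 13.8 16.4 z [ 6.8 16.3 17.7]
-40 -1 118 b -15.4 -12.9 z [ 6.7 16.1 17.7]
-30 1 125 b 14.3 17.1 z [ 6.5 16.2 17.5]
-30 -1 119 b -16.1 -13.3 z [ 6.6 16.3 17.8]
-20 1 155 b 14.9 45.0 z [ 6.7 16.5 60.1]
-20 -1 164 b -45.0 -14.0 z [ 7.3 16.5 62.9]
-10 1 904 b 15.4 45.0 z [ 9.8 43.1 62.5]
-10 -1 1027 b -45.0 -14.3 z [10.6 58.6 64.4]
0 1 2231 b 1.9 45.0 z [13.6 44.2 62.2]
0 -1 2335 b -45.0 -1.9 z [13.8 47.4 62.4]
10 1 10766 b 0.0 45.0 z [ 17.4  85.5 100.8]
10 -1 10550 b -45.0 -0.1 z [ 17.3  84.9 100.2]
20 1 2784 b 7.6 25.8 z [ 15.4 100.6 105.4]
20 -1 2845 b -24.3 -6.8 z [ 15.7 100.6 105.4]
30 1 545 b 17.4 26.0 z [ 7.5 22.8 24.6]
30 -1 538 b -24.9 -16.2 z [ 8.  22.7 24.6]
40 1 582 b 17.2 26.9 z [ 8.3 22.7 24.7]
40 -1 589 b -25.4 -15.7 z [ 8.7 22.6 24.8]
50 1 645 b 17.3 27.0 z [ 9.2 22.6 24.8]
50 -1 633 b -25.7 -15.6 z [ 8.9 22.5 24.7]
60 1 256 b 19.2 25.5 z [ 6.5 16.3 22.1]
60 -1 267 b -24.7 -17.6 z [ 6.7 16.3 23.1]
70 1 230 b 19.7 22.5 z [ 6.6 16.2 17.8]
70 -1 227 b -20.9 -18.1 z [ 6.5 16.2 17.8]
80 1 242 b 20.3 23.1 z [ 6.7 16.2 17.9]
80 -1 239 b -21.2 -18.5 z [ 6.9 16.2 17.8]
90 1 263 b 20.8 23.6 z [ 7.2 16.3 18.1]
90 -1 254 b -21.8 -18.9 z [ 6.7 16.1 17.8]
100 1 273 b 21.3 24.1 z [ 6.7 16.2 18.1]
100 -1 281 b -22.2 -19.4 z [ 6.8 16.1 18.1]
110 1 105 b 21.8 24.3 z [ 6.6 15.6 17.9]
110 -1 102 b -22.4 -19.8 z [ 6.2 15.7 18.1]
```

move_arm --deltas '[[[0,0,0],[0,0,0],-0.5],[[0,0,0],[0,0,0],-0.6],[[0,0,0],[0,0,0.2],-0.6],[[0,0,0],[0,0,0.6],-0.6],[[0,0,0],[0,0,1],-0.6],[[0,0,0],[0,0,1],-0.6]]'

```text
time: 7.15
tool_pos: [0.4477, 0.2851, 0.1071]
tcp_rot: [-2.951, -1.073, -0.012]
wrist_force: [-0.1, 0.9, -0.2]
width: 0.797
```

```bash
cat > g.py <<'E'
from h import *
import sys
s=status.read_state();print(s['time'],s['tool_pos'],s['tcp_rot'],s['wrist_force'],s['joint_vel'].round(3).max())
p,d,ci=snap('wrist',sys.argv[1]);P=cloud(d,ci)
m=((p.max(2)<90)&(P[...,2]>.012)&(P[...,2]<.03)&(P[...,0]<.6)&(d>0)).astype(np.uint8)
n,l,st,c=cv2.connectedComponentsWithStats(m)
for i in range(1,n):
    if st[i,4]<150: continue
    zz=P[...,2][l==i]; pts=np.argwhere(l==i)[:,::-1]
    w=np.array([ray(ci,u,v,.024)[:2] for u,v in pts])[zz>.019]*1000
    if len(w)<20: continue
    r=cv2.minAreaRect(w.astype(np.float32));L=cv2.fitLine(w.astype(np.float32),cv2.DIST_L2,0,.01,.01).ravel();print(st[i],r,np.degrees(np.arctan2(L[1],L[0])))
E
python3 g.py w5
```

```text
7.15 [0.44772682 0.2851474  0.1071384 ] [-2.95121126 -1.07307197 -0.01248991] [-0.08912072  0.94510273 -0.23399007] 0.055
[234 136  14  84 680] ((452.7393798828125, 319.6423645019531), (62.80887222290039, 5.759068489074707), 43.243831634521484) 43.17281
[293 136  13  84 647] ((481.11187744140625, 286.3088073730469), (63.444801330566406, 5.930683135986328), 37.152587890625) 37.256283
```

View pics/w5.png

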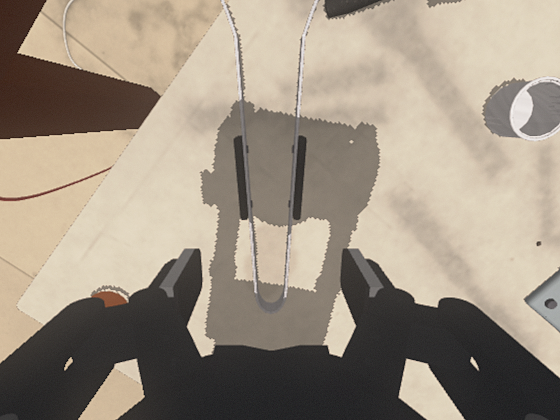

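move_arm --deltas '[[[0,0,0],[0.11,0.115,-0.3],-0.6],[[0,0,0],[0.11,0.115,-0.7],-0.6],[[0,0,0],[0.11,0.115,-0.9],-0.6],[[0,0,0],[0.11,0.115,-0.9],-0.5],[[0,0,0],[0.11,0.115,-0.9],-0.5],[[0,0,0],[0.11,0.115,-0.9],-0.5]]'

```text
time: 7.95
tool_pos: [0.4567, 0.2955, 0.0143]
tcp_rot: [-2.952, -1.073, -0.003]
wrist_force: [-0.3, 0.1, 0.7]
width: 0.749
```

move_arm --deltas '[[[0,0,0],[0.02,0.01,-0.08],-0.5],[[0,0,0],[0.02,0.01,-0.12],-0.4],[[0,0,0],[0.02,0.01,-0.12],-0.3],[[0,0,0],[0.02,0.01,-0.12],-0.12],[[0,0,0],[0.02,0.01,-0.12],-0.12],[[0,0,0],[0.02,0.01,-0.12],-0.12]]'

```text
time: 8.7
tool_pos: [0.4579, 0.296, 0.0014]
tcp_rot: [-2.952, -1.073, -0.001]
wrist_force: [0.6, -0.3, -0.5]
width: 0.566
```

move_arm --deltas '[[[0,0,0],[0,0,0.03],-0.13],[[0,0,0],[0,0,0.06],-0.13],[[0,0,0],[0,0,0.1],-0.13],[[0,0,0],[0,0,0.14],-0.13],[[0,0,0],[0,0,0.17],-0.13],[[0,0,0],[0,0,0.2],-0.13],[[0,0,0],[0,0,0.2],-0.13]]'

```text
time: 9.57
tool_pos: [0.458, 0.2961, 0.0216]
tcp_rot: [-2.952, -1.073, -0.001]
wrist_force: [0.9, -1.1, -2.0]
width: 0.567
```

```bash
python3 t.py w6 0 | grep -v ' -1 '
```

```text
9.575 [0.45804311 0.29613847 0.02161712] [-2.95239298e+00 -1.07336902e+00 -1.00890726e-03] [ 0.87098232 -1.08919156 -1.98263304] 0.567358881388374
yaw 39.95838420446595
-50 1 39 b 13.6 15.1 z [21.1 26.1 34.4]
-40 1 126 b 14.0 16.8 z [22.6 34.5 36. ]
-30 1 147 b 14.6 21.3 z [22.7 35.1 42. ]
-20 1 420 b 14.0 45.0 z [28.6 42.2 75.5]
-10 1 1123 b 14.2 45.0 z [27.2 49.6 79.9]
0 1 2172 b 3.0 45.0 z [30.9 62.2 80.1]
10 1 10790 b 0.0 45.0 z [ 37.2 103.4 119.3]
20 1 2778 b 7.6 25.8 z [ 33.7 118.5 123.3]
30 1 606 b 16.3 26.3 z [28.1 43.6 45.9]
40 1 445 b 18.2 26.0 z [24.9 38.  45.8]
50 1 235 b 18.7 21.6 z [25.7 37.9 39.7]
60 1 257 b 19.2 21.9 z [26.  38.2 40. ]
70 1 275 b 19.7 22.6 z [26.2 38.6 40.4]
80 1 291 b 20.3 23.1 z [26.6 39.  40.8]
90 1 322 b 20.7 23.7 z [27.3 39.2 41.4]
100 1 345 b 21.2 24.0 z [27.3 39.5 41.8]
110 1 55 b 21.7 24.1 z [28.2 37.2 41.3]
```

move_arm --deltas '[[[0,0,0],[0,0,0],-0.09],[[0,0,0],[0,0,0.1],-0.09],[[0,0,0],[0,0,0.25],-0.09],[[0,0,0],[0,0,0.4],-0.09],[[0,0,0],[0,0,0.55],-0.09],[[0,0,0],[0,0,0.6],-0.09],[[0,0,-0.04],[0.03,-0.08,0.6],-0.09],[[0,0,-0.09],[0.06,-0.16,0.6],-0.09],[[0,0,-0.15],[0.1,-0.24,0.6],-0.09],[[0,0,-0.21],[0.13,-0.32,0.6],-0.09],[[0,0,-0.27],[0.16,-0.4,0.6],-0.09],[[0,0,-0.33],[0.19,-0.48,0.6],-0.09],[[0,0,-0.39],[0.22,-0.56,0.6],-0.09],[[0,0,-0.45],[0.25,-0.64,0.6],-0.09],[[0,0,-0.5],[0.276,-0.72,0.6],-0.09],[[0,0,-0.54],[0.276,-0.77,0.6],-0.09],[[0,0,-0.556],[0.276,-0.79,0.6],-0.09],[[0,0,-0.556],[0.276,-0.79,0.6],-0.09],[[0,0,-0.556],[0.276,-0.79,0.6],-0.09]]'

```text
time: 12.0
tool_pos: [0.4853, 0.2172, 0.0813]
tcp_rot: [-3.129, 0.275, 0.0]
wrist_force: [0.2, 0.9, -1.5]
width: 0.546
```

```bash
cat >> t.py <<'E'
# cup rim & jaws, in the tool frame
k=(q[:,2]>.02)&(q[:,2]<.04)&(np.linalg.norm(q[:,:2]-[.6245,.1926],axis=1)<.035)
if k.sum()>30:
    (cx,cy),r=cv2.minEnclosingCircle((q[k&(q[:,2]>.026)][:,:2]*1000).astype(np.float32));print('cup',cx,cy,r)
    v=np.array([cx,cy])/1000-o[:2];print('cup a,b',v@e*1000,v@n*1000)
E
python3 t.py w7 0
```

```text
12.0 [0.48534283 0.21716266 0.0812832 ] [-3.12949343e+00  2.74838915e-01  6.48110395e-05] [ 0.18272418  0.86281635 -1.50620974] 0.545601750861112
yaw -10.037925931060002
-60 1 5 b 13.8 13.9 z [80.3 81.4 81.8]
-60 -1 4 b -12.6 -12.5 z [80.7 81.1 81.7]
-50 1 42 b 13.9 16.3 z [80.7 87.1 94.7]
-50 -1 42 b -14.9 -12.5 z [80.9 87.6 94.5]
-40 1 127 b 14.3 16.6 z [81.6 93.8 95.5]
-40 -1 124 b -15.3 -12.8 z [82.  93.8 95.4]
-30 1 152 b 14.8 22.4 z [ 82.   94.6 102.2]
-30 -1 144 b -20.7 -13.1 z [ 82.5  94.6 101.9]
-20 1 442 b 14.1 45.0 z [ 89.5 101.7 137.1]
-20 -1 494 b -44.9 -12.2 z [ 90.3 102.  145. ]
-10 1 1146 b 14.2 45.0 z [ 87.2 112.8 139.6]
-10 -1 1476 b -45.0 -12.2 z [ 89.2 136.1 146. ]
0 1 2145 b 16.1 45.0 z [ 90.3 121.4 139.4]
0 -1 2415 b -45.0 -13.8 z [ 91.3 127.9 143.2]
10 1 2410 b 16.4 45.0 z [ 89.9 127.5 149.5]
10 -1 2722 b -45.0 -14.1 z [ 90.4 130.1 149.3]
20 1 526 b 16.9 25.4 z [ 85.6 102.9 104.9]
20 -1 522 b -22.7 -14.2 z [ 86.  102.9 104.9]
30 1 595 b 15.9 26.1 z [ 87.7 103.2 105.4]
30 -1 585 b -22.8 -13.2 z [ 86.9 103.3 105.4]
40 1 415 b 17.8 25.7 z [ 84.5  97.5 104.9]
40 -1
[... 224 characters left out ...]
1.8 z [ 85.7  98.4 100. ]
70 -1 262 b -18.1 -15.6 z [ 86.4  98.3 100.1]
80 1 289 b 19.5 22.3 z [ 86.8  98.7 100.6]
80 -1 278 b -18.5 -15.8 z [ 86.7  98.8 100.5]
90 1 315 b 20.0 22.7 z [ 86.9  99.2 101. ]
90 -1 309 b -18.8 -16.1 z [ 86.9  99.2 101.1]
100 1 339 b 20.4 23.4 z [ 87.3  99.5 101.3]
100 -1 336 b -18.9 -16.3 z [ 87.5  99.5 101.6]
110 1 25 b 21.0 22.6 z [ 86.7  93.2 100.5]
110 -1 23 b -18.6 -16.6 z [ 88.3  93.6 100.5]
120 1 380 b 0.5 16.7 z [ 6.8 28.9 31.7]
120 -1 379 b -17.2 -0.0 z [ 7.  29.  31.6]
130 1 49 b 14.0 18.5 z [ 6.6 29.8 31.5]
130 -1 50 b -18.3 -13.3 z [ 7.2 29.8 32.2]
cup 615.15771484375 194.20074462890625 18.280946731567383
cup a,b 131.8300149044349 0.016309763991073385
```

move_arm --deltas '[[[0.004,0.025,0],[0,-0.024,0],-0.09],[[0.004,0.025,0],[0,-0.024,-0.1],-0.09],[[0.004,0.025,0],[0,-0.024,-0.2],-0.09],[[0.004,0.025,0],[0,-0.024,-0.3],-0.09],[[0.004,0.025,0],[0,-0.024,-0.3],-0.09],[[0.004,0.025,0],[0,-0.024,-0.3],-0.09]]'

```text
time: 12.8
tool_pos: [0.4853, 0.2146, 0.0512]
tcp_rot: [-3.126, 0.275, 0.062]
wrist_force: [-0.6, 0.3, -0.5]
width: 0.549
```

```bash
python3 t.py w8 0 | egrep -v '^(0|10|20|30|40) '
python3 - <<'E'
from h import *
for f,n in (('sc0','scene'),('si0','side')):
    snap(n,f+'b')
p,d,ci=load('sc0b');P=cloud(d,ci)
q=P[(d>0)&(P[...,2]>.03)&(P[...,2]<.09)&(P[...,1]>.1)&(P[...,1]<.3)&(P[...,0]<.7)&(P[...,0]>.57)]
print(len(q));
for x in np.arange(.57,.7,.01):
    k=q[(q[:,0]>x)&(q[:,0]<x+.01)]
    if len(k): print(round(x,2),len(k),k.min(0).round(4),k.max(0).round(4))
E
```

```text
12.8 [0.48532655 0.21463552 0.05115481] [-3.12615341  0.27544388  0.0624975 ] [-0.63510511  0.26336571 -0.49438206] 0.5488818233891395
yaw -10.071515800147173
-60 1 7 b 13.7 14.0 z [50.8 52.6 54.1]
-60 -1 6 b -12.6 -12.5 z [52.4 53.1 53.5]
-50 1 44 b 14.0 16.4 z [51.8 57.9 65.3]
-50 -1 39 b -14.9 -12.4 z [52.1 58.  65.4]
-40 1 120 b 14.2 16.8 z [52.6 64.6 66.2]
-40 -1 127 b -15.2 -12.8 z [52.4 64.7 65.9]
-30 1 142 b 14.6 22.7 z [52.7 64.9 72. ]
-30 -1 128 b -19.8 -13.0 z [52.8 64.8 67. ]
-20 1 381 b 14.1 44.9 z [59.5 71.5 73.3]
-20 -1 361 b -21.8 -12.2 z [57.7 71.7 73.3]
-10 1 1000 b 14.2 45.0 z [ 56.2  75.4 109.3]
-10 -1 1392 b -45.0 -12.1 z [ 58.6  91.8 116.9]
50 1 228 b 18.2 20.9 z [54.1 65.7 67.5]
50 -1 229 b -17.6 -15.1 z [53.3 66.  67.5]
60 1 252 b 18.7 21.3 z [53.6 65.9 67.7]
60 -1 244 b -17.9 -15.3 z [54.1 66.1 67.9]
70 1 269 b 19.0 21.8 z [54.  66.  68.1]
70 -1 260 b -18.3 -15.6 z [53.7 66.1 67.9]
80 1 296 b 19.5 22.3 z [53.9 66.1 68.1]
80 -1 284 b -18.3 -15.8 z [54.1 66.2 68. ]
90 1 319 b 19.9 22.6 z [53.9 66.3 68.3]
90 -1 311 b -18.6 -16.0 z [54.4 66.4 68.1]
100 1 347 b 20.3 23.2 z [54.3 66.5 68.4]
100 -1 342 b -19.0 -16.2 z [54.3 66.5 68.5]
110 1 34 b 20.8 23.1 z [53.6 60.4 67.4]
110 -1 36 b -18.8 -16.6 z [54.  61.7 68. ]
120 1 232 b 0.0 14.5 z [ 6.3 13.6 22.8]
120 -1 131 b -10.4 -0.4 z [ 6.4 12.2 21.1]
cup 0.0 0.0 0.0
cup a,b -439.9623235435371 -295.96478237231537
50
0.6 10 [0.602  0.2179 0.0515] [0.6097 0.2215 0.0689]
0.61 16 [0.6102 0.2179 0.0515] [0.6198 0.2234 0.0669]
0.62 16 [0.6207 0.1636 0.0526] [0.6286 0.225  0.0676]
0.63 8 [0.6308 0.1639 0.0301] [0.6393 0.2975 0.0669]
```

move_arm --deltas '[[[0,0,0],[0,0,-0.08],-0.09],[[0,0,0],[0,0,-0.16],-0.09],[[0,0,0],[0,0,-0.24],-0.09],[[0,0,0],[0,0,-0.32],-0.09],[[0,0,0],[0,0,-0.4],-0.09],[[0,0,0],[0,0,-0.43],-0.09],[[0,0,0],[0,0,-0.43],-0.09],[[0,0,0],[0,0,-0.43],-0.09]]'

```text
time: 13.95
tool_pos: [0.4857, 0.2147, 0.0086]
tcp_rot: [-3.126, 0.276, 0.061]
wrist_force: [0.1, 0.2, -0.5]
width: 0.546
```

```bash
cat > c.py <<'E'
from h import *
import sys
s=status.read_state();print(s['time'],s['tool_pos'],s['tcp_rot'],s['wrist_force'],s['width'])
tx,ty,z0=map(float,sys.argv[2:5])
for n in ('scene','side'):
    p,d,ci=snap(n,n+sys.argv[1]);P=cloud(d,ci)
    r=np.linalg.norm(P[...,:2]-[tx,ty],axis=-1);q=P[(d>0)&(r<.045)&(P[...,2]>z0)&(P[...,2]<z0+.05)]
    print(n,len(q))
    for z in np.arange(z0,z0+.05,.005):
        k=q[(q[:,2]>z)&(q[:,2]<z+.005)]
        if len(k)>3: print(round(z*1000),len(k),(k.min(0)*1000).round(1),(k.max(0)*1000).round(1))
E
python3 c.py 9 .6245 .1926 .005
python3 - <<'E'
import cv2
a=cv2.imread('pics/scene9.png');cv2.imwrite('pics/s9.png',cv2.resize(a[190:310,150:310],None,fx=4,fy=4,interpolation=cv2.INTER_CUBIC))
E
```

```text
13.95 [0.48570461 0.21472611 0.00855905] [-3.12575118  0.27570586  0.06142573] [ 0.09542901  0.20708906 -0.49567435] 0.5463040874567843
scene 252
5 28 [602.9 173.    5.5] [642.6 220.9   9.9]
10 47 [603.4 173.6  10.1] [642.4 224.9  15. ]
15 57 [602.6 173.2  15.2] [642.  226.2  19.7]
20 64 [599.7 164.1  20. ] [642.8 223.9  24.9]
25 47 [596.  172.2  25.1] [645.9 224.1  29.9]
30 9 [599.9 175.   30.1] [635.2 213.5  32. ]
side 0
```

move_arm --deltas '[[[0,0,0],[0,0,0],-0.03],[[0,0,0],[0,0,0],0.03],[[0,0,0],[0,0,0],0.1],[[0,0,0],[0,0,0],0.3],[[0,0,0],[0,0,0],0.3],[[0,0,0],[0,0,0],0.3]]' --grip_force 26

```text
time: 14.8
tool_pos: [0.4855, 0.2146, 0.0084]
tcp_rot: [-3.126, 0.276, 0.062]
wrist_force: [-0.0, 0.2, -1.0]
width: 0.448
```

```bash
python3 c.py 10 .6245 .1926 .005; python3 t.py w10 0 | egrep '^(-50|-40|60|70|80|90|100|yaw)'
```

```text
14.8 [0.48548493 0.21464025 0.00835441] [-3.12595801  0.27562045  0.06197097] [-0.03216043  0.17696849 -0.99872547] 0.44757097174887944
scene 234
5 27 [602.6 173.3   5. ] [643.7 215.2   9.9]
10 40 [601.5 174.   10.2] [642.1 215.7  14.9]
15 58 [597.6 173.3  15. ] [643.2 216.5  19.9]
20 50 [588.1 172.8  20.1] [646.7 213.8  24.9]
25 54 [602.2 171.5  25.1] [643.2 213.7  29.9]
30 5 [600.6 180.   30.1] [637.4 205.6  31.7]
side 0
yaw -10.07535601171554
-50 1 45 b 12.5 14.4 z [ 8.2 16.4 21.8]
-50 -1 36 b -13.0 -10.8 z [12.  20.6 21.6]
-40 1 101 b 12.6 14.9 z [12.  21.2 22.4]
-40 -1 98 b -12.9 -10.7 z [12.2 21.  22.3]
60 1 206 b 13.1 15.4 z [10.4 21.9 23.7]
60 -1 203 b -12.0 -9.7 z [11.8 22.1 23.5]
70 1 225 b 13.1 15.6 z [ 9.5 22.1 23.6]
70 -1 223 b -12.0 -9.5 z [ 9.8 22.1 24. ]
80 1 241 b 13.1 15.5 z [ 9.8 22.2 23.8]
80 -1 225 b -11.7 -9.4 z [12.  22.3 23.9]
90 1 265 b 13.2 15.6 z [10.2 22.3 24. ]
90 -1 260 b -11.7 -9.3 z [10.4 22.3 24.1]
100 1 290 b 13.2 15.6 z [10.2 22.4 24.2]
100 -1 283 b -11.7 -9.2 z [10.  22.3 24.1]
```

move_arm --deltas '[[[0,0,0],[0,0,0.05],0.3],[[0,0,0],[0,0,0.1],0.3],[[0,0,0],[0,0,0.2],0.3],[[0,0,0],[0,0,0.3],0.3],[[0,0,0],[0,0,0.4],0.3],[[0,0,0],[0,0,0.5],0.3],[[0,0,0],[0,0,0.5],0.3],[[0,0,0],[0,0,0.5],0.3]]'

```text
time: 15.95
tool_pos: [0.4852, 0.2145, 0.0582]
tcp_rot: [-3.126, 0.276, 0.063]
wrist_force: [-0.4, 0.2, -1.8]
width: 0.453
```

```bash
python3 c.py 11 .6245 .1926 .045; python3 t.py w11 0 | egrep '^(-50|-40|60|70|80|90|100|yaw)'
```

```text
15.95 [0.48521522 0.21452762 0.05820821] [-3.12611761  0.2756946   0.0625677 ] [-0.40409984  0.16563326 -1.82290757] 0.4525208674381659
scene 228
50 11 [618.9 175.7  50.1] [642.2 210.4  54.3]
55 23 [613.6 173.8  55.2] [642.  215.   59.9]
60 33 [581.6 173.2  60.1] [641.9 214.4  64.9]
65 54 [602.9 172.4  65.2] [642.4 213.9  70. ]
70 54 [602.4 173.6  70. ] [645.2 215.4  74.8]
75 51 [601.2 171.3  75. ] [642.2 212.1  79.8]
side 259
55 9 [581.5 182.7  57.2] [605.5 210.6  60. ]
60 43 [581.2 175.3  60.2] [644.4 209.7  65. ]
65 75 [580.9 167.6  65.2] [644.  210.2  69.9]
70 67 [583.2 167.3  70. ] [643.2 209.1  74.2]
75 63 [605.5 167.6  75. ] [645.9 210.3  80. ]
yaw -10.0837243701495
-50 1 42 b 12.5 14.8 z [57.8 65.7 71.6]
-50 -1 34 b -13.0 -10.8 z [57.7 68.  71.4]
-40 1 106 b 12.6 14.8 z [61.1 70.7 71.8]
-40 -1 101 b -12.9 -10.7 z [61.6 70.6 72. ]
60 1 203 b 13.0 15.4 z [59.8 71.  72.5]
60 -1 200 b -12.1 -9.6 z [60.8 71.1 72.9]
70 1 222 b 13.1 15.6 z [59.  71.  72.8]
70 -1 224 b -12.0 -9.6 z [58.6 71.1 73. ]
80 1 240 b 13.0 15.6 z [58.6 71.1 72.7]
80 -1 224 b -11.8 -9.4 z [60.8 71.1 72.7]
90 1 263 b 13.2 15.6 z [59.  71.2 72.9]
90 -1 260 b -11.8 -9.3 z [59.4 71.2 73. ]
100 1 286 b 13.2 15.7 z [59.1 71.2 72.9]
100 -1 279 b -11.7 -9.3 z [58.2 71.3 72.9]
```

move_arm --deltas '[[[0,0,-0.03],[-0.006,-0.09,-0.04],0.3],[[0,0,-0.06],[-0.012,-0.18,-0.1],0.3],[[0,0,-0.09],[-0.018,-0.27,-0.15],0.3],[[0,0,-0.12],[-0.024,-0.36,-0.2],0.3],[[0,0,-0.15],[-0.03,-0.45,-0.25],0.3],[[0,0,-0.18],[-0.036,-0.54,-0.3],0.3],[[0,0,-0.2],[-0.042,-0.62,-0.33],0.3],[[0,0,-0.222],[-0.047,-0.695,-0.35],0.3],[[0,0,-0.222],[-0.047,-0.695,-0.35],0.3],[[0,0,-0.222],[-0.047,-0.695,-0.35],0.3]]'

```text
time: 17.35
tool_pos: [0.481, 0.1452, 0.0235]
tcp_rot: [-3.024, 0.812, 0.06]
wrist_force: [0.1, 0.9, -1.5]
width: 0.453
```

```bash
python3 c.py 12 .6035 .0765 .01; python3 t.py w12 0 | egrep '^(-50|-40|60|70|80|90|100|yaw)'
```

```text
17.35 [0.48097152 0.14522854 0.02350585] [-3.02382936  0.81201232  0.05974992] [ 0.12556192  0.85659585 -1.49076859] 0.4530564658576704
scene 11
40 6 [606.   81.7  40.6] [623.7  96.1  45. ]
side 4
yaw -30.04168521357785
-50 1 42 b 12.6 14.9 z [23.5 32.2 37.4]
-50 -1 39 b -12.9 -10.8 z [27.3 36.4 37.1]
-40 1 104 b 12.6 14.9 z [26.5 36.5 37.6]
-40 -1 99 b -12.8 -10.6 z [27.3 36.2 37.8]
60 1 200 b 13.1 15.5 z [25.6 37.  38.3]
60 -1 201 b -12.0 -9.6 z [26.3 37.1 38.5]
70 1 225 b 13.2 15.7 z [25.  37.  38.8]
70 -1 226 b -11.9 -9.5 z [23.9 36.9 38.7]
80 1 240 b 13.2 15.6 z [24.6 37.  38.8]
80 -1 224 b -11.7 -9.4 z [26.8 37.1 38.7]
90 1 265 b 13.2 15.6 z [24.8 37.  38.8]
90 -1 261 b -11.7 -9.3 z [25.4 37.1 38.6]
100 1 287 b 13.2 15.6 z [25.  37.1 38.8]
100 -1 282 b -11.7 -9.2 z [24.5 37.  38.8]
```

move_arm --deltas '[[[0,0,0],[0,-0.08,0],0.3],[[0,0,0],[0,-0.18,0],0.3],[[0,0,0],[0,-0.3,0],0.3],[[0,0,0],[0,-0.42,0],0.3],[[0,0,0],[-0.005,-0.54,0],0.3],[[0,0,0],[-0.005,-0.66,0],0.3],[[0,0,0],[-0.005,-0.78,0],0.3],[[0,0,0],[-0.005,-0.88,0],0.3],[[0,0,0],[-0.005,-0.95,0],0.3],[[0,0,0],[-0.005,-1,0],0.3],[[0,0,0],[-0.005,-1,0],0.3]]'

```text
time: 18.88
tool_pos: [0.4802, 0.0449, 0.0233]
tcp_rot: [-3.024, 0.813, 0.06]
wrist_force: [-0.4, 0.3, -1.7]
width: 0.454
```

move_arm --deltas '[[[0,0,0],[0,-0.034,0],0.3],[[0,0,0],[0,-0.034,0],0.3],[[0,0,0],[0,-0.034,0],0.3]]'

```text
time: 19.25
tool_pos: [0.4802, 0.0418, 0.0233]
tcp_rot: [-3.024, 0.812, 0.06]
wrist_force: [0.3, 0.0, -1.3]
width: 0.454
```

```bash
python3 t.py w13 0 | egrep '^(1|-50|-40|60|70|80|90|100|yaw)'
python3 c.py 13 .6035 -.0265 .006
python3 - <<'E'
import cv2
a=cv2.imread('pics/side13.png')[215:345,270:400];b=cv2.imread('pics/scene13.png')[140:250,230:360]
w=cv2.imread('pics/w13.png')
z=lambda i,k:cv2.resize(i,k,interpolation=cv2.INTER_CUBIC)
cv2.imwrite('pics/v13.png',cv2.hconcat([z(a,(400,400)),z(b,(400,400))]))
E
```

```text
19.25 [0.48016975 0.04183401 0.02326863] [-3.02424074  0.8117834   0.06045043] [ 0.34446077  0.01214509 -1.28846451] 0.45416004759710427
yaw -30.05163786644218
-50 1 48 b 12.6 14.9 z [23.  31.9 37.1]
-50 -1 34 b -12.9 -10.7 z [27.2 35.5 37.2]
-40 1 102 b 12.7 14.9 z [26.8 36.2 37.3]
-40 -1 102 b -12.9 -10.6 z [27.2 36.2 37.5]
10 1 8598 b 0.0 45.0 z [ 36.7 101.2 117.3]
10 -1 8493 b -45.0 -0.0 z [ 36.7  96.9 117.1]
60 1 1969 b 0.1 45.0 z [ 6.5  7.9 87.9]
60 -1 741 b -23.6 -0.4 z [ 6.3  8.  37.8]
70 1 6119 b 0.1 44.8 z [  6.8  88.6 103.4]
70 -1 1466 b -39.7 -0.3 z [ 6.3  7.8 37.6]
80 1 12527 b 0.0 44.9 z [  7.4 100.3 103.9]
80 -1 2136 b -45.0 -0.0 z [ 6.5  7.8 37.7]
90 1 5616 b 0.0 45.0 z [  7.4  97.6 103.3]
90 -1 4052 b -45.0 -0.1 z [ 6.5  9.1 89.7]
100 -1 1809 b -45.0 -2.1 z [ 6.4  7.7 28.5]
110 -1 984 b -45.0 -19.0 z [6.4 7.7 9.2]
19.3 [0.48021407 0.04184446 0.02328558] [-3.02425774  0.81171476  0.06037459] [-0.59906967  0.13075019 -1.21640947] 0.44794111166631356
scene 40
6 28 [580.3 -20.8   6. ] [645.4  17.    8. ]
21 4 [578.5 -12.3  21.2] [588.7   0.9  25.2]
side 198
6 184 [558.9 -71.2   6. ] [638.5  -7.8   9.5]
21 4 [560.6 -29.6  23. ] [575.  -18.3  24.6]
26 4 [560.4 -20.9  26.4] [562.6 -19.1  30.5]
31 5 [560.1 -21.5  31.7] [562.2 -18.8  35.9]
```

View pics/v13.png

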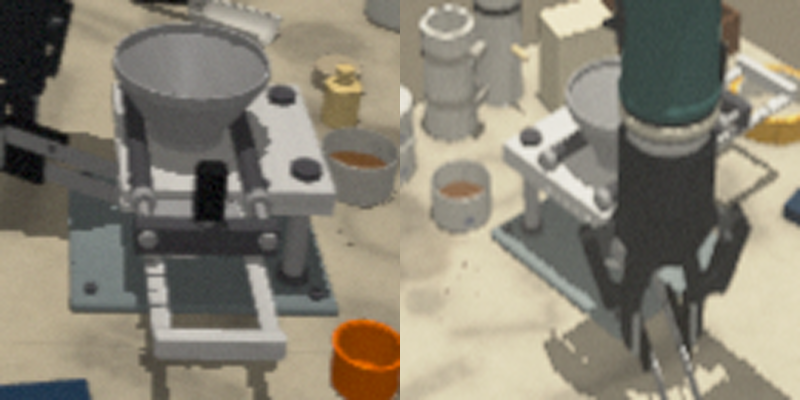

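Run:
```python
from h import *
for f in ('w13','w12','w11'):
    p,d,ci=load(f);P=cloud(d,ci);h=(d>0)&(P[...,2]>.0055)&(P[...,2]<.0105)&(P[...,0]>.5)&(P[...,0]<.72)&(P[...,1]<.07)&(P[...,1]>-.12)
    h=cv2.morphologyEx(h.astype(np.uint8),cv2.MORPH_OPEN,np.ones((5,5)))>0;q=P[h]*1000
    if len(q)<50: continue
    print(f,len(q),np.percentile(q,[0,1,99,100],axis=0).round(1))
    # front edge (min x per y bin), left edge (max y per x bin)
    E=[(y,q[(abs(q[:,1]-y)<2.5)][:,0].min()) for y in range(-80,45,10) if (abs(q[:,1]-y)<2.5).sum()>8];print('front',np.round(E,1).tolist())
    E=[(x,q[(abs(q[:,0]-x)<2.5)][:,1].max()) for x in range(535,700,15) if (abs(q[:,0]-x)<2.5).sum()>8];print('left',np.round(E,1).tolist())
    h=(d>0)&(P[...,2]>.141)&(P[...,2]<.15)&(np.linalg.norm(P[...,:2]-[.6035,-.0265],axis=-1)<.065);q=P[h]
    if len(q)>50:
        A=np.c_[2*q[:,:2],np.ones(len(q))];s=np.linalg.lstsq(A,(q[:,:2]**2).sum(1),rcond=None)[0];print('rim',s[:2],np.sqrt(s[2]+s[:2]@s[:2]),len(q))
    h=(d>0)&(P[...,2]>.084)&(P[...,2]<.093)&(P[...,0]>.54)&(P[...,0]<.72)&(P[...,1]<.07)&(P[...,1]>-.12);q=P[h]*1000
    print('hous',np.percentile(q,[0,1,99,100],axis=0).round(1))
    # ring/cup points under housing
    h=(d>0)&(P[...,2]>.010)&(P[...,2]<.06)&(np.linalg.norm(P[...,:2]-[.6035,-.0265],axis=-1)<.035);print('seat pts',h.sum())
```

```text
w13 19986 [[ 527.3 -102.4    5.5]
 [ 529.2  -94.9    6. ]
 [ 565.3   45.     9.3]
 [ 566.7   47.2   10.4]]
front [[-80.0, 530.2], [-70.0, 530.0], [-60.0, 529.7], [-50.0, 529.4], [-40.0, 529.3], [-30.0, 529.1], [-20.0, 528.9], [-10.0, 528.4], [0.0, 528.2], [10.0, 528.0], [20.0, 527.9], [30.0, 528.0], [40.0, 527.3]]
left [[535.0, 46.5], [550.0, 47.0], [565.0, 47.1]]
hous [[556.9 -18.6  84. ]
 [557.2 -14.1  84.6]
 [587.7  37.7  91.1]
 [589.7  38.6  92.8]]
seat pts 0
w12 4963 [[527.5  -8.2   5.5]
 [528.3  -3.9   5.8]
 [558.4  46.6   9.4]
 [561.   47.5  10.5]]
front [[0.0, 528.3], [10.0, 528.2], [20.0, 527.9], [30.0, 527.5], [40.0, 527.9]]
left [[535.0, 46.8], [550.0, 47.3]]Traceback (most recent call last):
  File "<stdin>", line 14, in <module>
    return _quantile_unchecked(
        a, q, axis, out, overwrite_input, method, keepdims, weights)
    return _ureduce(a,
                    func=_quantile_ureduce_func,
    ...<5 lines>...
                    overwrite_input=overwrite_input,
                    method=method)
    r = func(a, **kwargs)
    result = _quantile(arr,
                       quantiles=q,
    ...<2 lines>...
                       out=out,
                       weights=wgt)
    slices_having_nans = np.isnan(arr[-1, ...])
                                  ~~~^^^^^^^^^
IndexError: index -1 is out of bounds for axis 0 with size 0
```

move_arm --deltas '[[[0,0,0],[0.005,0,-0.02],0.3],[[0,0,0],[0.005,0,-0.04],0.3],[[0,0,0],[0.005,0,-0.06],0.3],[[0,0,0],[0.005,0,-0.068],0.3],[[0,0,0],[0.005,0,-0.07],0.3],[[0,0,0],[0.005,0,-0.07],0.3]]'

```text
time: 20.15
tool_pos: [0.4807, 0.0417, 0.0164]
tcp_rot: [-3.024, 0.812, 0.06]
wrist_force: [-0.8, 0.1, -1.2]
width: 0.455
```

move_arm --deltas '[[[0,0,0],[0,0,-0.01],0.3],[[0,0,0],[0,0,-0.01],0.3],[[0,0,0],[0,0,-0.01],0.3]]'

```text
time: 20.52
tool_pos: [0.4809, 0.0417, 0.0154]
tcp_rot: [-3.024, 0.812, 0.06]
wrist_force: [-0.7, 0.9, 0.1]
width: 0.45
```

```bash
python3 t.py w14 0 | egrep '^(2|-40|60|70|80|90|yaw)'
```

```text
20.525 [0.48088964 0.04174048 0.01539765] [-3.02415997  0.81182219  0.05978758] [-0.73050657  0.85620124  0.11381596] 0.4504043948329568
yaw -30.05355716847149
-40 1 101 b 12.7 14.9 z [18.3 28.1 29.1]
-40 -1 96 b -12.9 -10.6 z [20.  27.9 28.9]
20 1 5484 b 8.4 28.6 z [ 29.4 106.2 116. ]
20 -1 5554 b -26.0 -6.0 z [ 29.5 105.9 116. ]
60 1 2252 b 0.1 44.9 z [ 6.5  7.9 88.8]
60 -1 823 b -24.6 -0.3 z [ 6.4  7.9 30.6]
70 1 6925 b 0.2 44.6 z [  6.9  88.5 101.5]
70 -1 1661 b -40.0 -0.3 z [ 6.3  7.8 30.6]
80 1 6778 b 0.0 45.0 z [  7.   88.7 100. ]
80 -1 2517 b -45.0 -0.0 z [ 6.4  7.9 86.1]
90 1 2272 b 0.0 45.0 z [ 7.  88.7 96.6]
90 -1 4090 b -45.0 -0.0 z [ 6.5  8.5 89.6]
```

move_arm --deltas '[[[0,0,0],[0,0,0],0.05],[[0,0,0],[0,0,0],0],[[0,0,0],[0,0,0],-0.06],[[0,0,0],[0,0,0],-0.12],[[0,0,0],[0,0,0],-0.12],[[0,0,0],[0,0,0.01],-0.12]]'

```text
time: 21.32
tool_pos: [0.4806, 0.0417, 0.0163]
tcp_rot: [-3.024, 0.812, 0.061]
wrist_force: [-0.5, 0.7, -1.5]
width: 0.559
```

```bash
python3 t.py w15 0 | egrep '^(2|-50|-40|-30|60|70|80|90|yaw)'
python3 - <<'E'
from h import *
p,d,ci=load('w15');P=cloud(d,ci);s=status.read_state();o=s['tool_pos'];y=np.radians(-30);e=np.array([np.cos(y),np.sin(y)]);n=np.array([-e[1],e[0]])
q=P[(d>0)&(P[...,2]>.014)&(P[...,2]<.05)];a=(q[:,:2]-o[:2])@e*1000;b=(q[:,:2]-o[:2])@n*1000
for lo in range(40,180,10):
    k=(a>lo)&(a<lo+10)&(abs(b)<45)
    if k.sum()>3: print(lo,k.sum(),b[k].min().round(1),b[k].max().round(1),(q[k,2].max()*1000).round(1))
E
```

```text
21.325 [0.48062412 0.04169876 0.01625733] [-3.02428666  0.81202635  0.06069038] [-0.53427997  0.65297523 -1.49893909] 0.5589456648775211
yaw -30.059962958043275
-50 1 59 b 14.2 16.9 z [16.5 23.6 30.3]
-50 -1 50 b -15.0 -12.6 z [16.1 24.2 30.4]
-40 1 120 b 14.8 17.1 z [17.5 29.4 30.7]
-40 -1 123 b -15.3 -12.9 z [17.5 29.3 30.9]
-30 1 143 b 15.2 23.7 z [17.6 30.  37.1]
-30 -1 139 b -21.2 -13.2 z [17.6 29.8 36.7]
20 1 5622 b 8.5 30.9 z [ 31.4 106.7 116.7]
20 -1 5742 b -28.9 -6.1 z [ 31.3 106.2 116.8]
60 1 2236 b 0.1 45.0 z [ 6.5  7.9 88.7]
60 -1 943 b -24.2 -0.3 z [ 6.3  8.  33.3]
70 1 6993 b 0.1 44.9 z [  6.8  88.5 102.1]
70 -1 1614 b -40.3 -0.3 z [ 6.4  7.8 33.4]
80 1 7371 b 0.0 45.0 z [  6.9  88.8 100.7]
80 -1 2470 b -45.0 -0.0 z [ 6.4  7.9 78.3]
90 1 2406 b 0.0 45.0 z [ 6.9 88.7 97.6]
90 -1 4083 b -45.0 -0.0 z [ 6.5  8.6 89.6]
40 911 -23.7 26.5 40.0
50 476 -18.8 21.7 34.2
60 515 -19.0 22.2 34.1
70 552 -19.4 22.4 34.4
80 381 -19.8 22.6 34.9
90 333 -20.2 -17.4 35.4
100 240 -20.4 -17.9 35.2
```

move_arm --deltas '[[[0,0,0],[-0.035,0.02,0],-0.12],[[0,0,0],[-0.087,0.05,0],-0.12],[[0,0,0],[-0.15,0.087,0],-0.12],[[0,0,0],[-0.22,0.127,0],-0.12],[[0,0,0],[-0.3,0.173,0],-0.12],[[0,0,0],[-0.38,0.22,0],-0.12],[[0,0,0],[-0.45,0.26,0],-0.12],[[0,0,0],[-0.53,0.306,0],-0.12],[[0,0,0],[-0.61,0.352,0],-0.12],[[0,0,0],[-0.69,0.398,0],-0.12],[[0,0,0],[-0.75,0.433,0],-0.12],[[0,0,0],[-0.75,0.433,0],-0.12],[[0,0,0],[-0.75,0.433,0],-0.12]]'

```text
time: 23.0
tool_pos: [0.4061, 0.085, 0.0164]
tcp_rot: [-3.024, 0.812, 0.059]
wrist_force: [-0.0, 0.2, -0.8]
width: 0.562
```

```bash
python3 c.py 16 .6035 -.0265 .009; python3 t.py w16 0 | egrep '^(2|-40|60|70|80|90|100|110|120|yaw)';  python3 - <<'E'
from h import *
p,d,ci=load('w16');P=cloud(d,ci)
q=P[(d>0)&(np.linalg.norm(P[...,:2]-[.6035,-.0265],axis=-1)<.03)&(P[...,2]>.009)&(P[...,2]<.06)]*1000
print(len(q));
if len(q): print(np.percentile(q,[1,50,99],axis=0))
E
```

```text
23.0 [0.40605294 0.08503082 0.01643585] [-3.02412966  0.81182365  0.05945574] [-0.02026242  0.22050589 -0.8203809 ] 0.5616698971935555
scene 119
9 34 [574.  -52.9   9. ] [632.6   9.8  13.5]
14 24 [581.6 -45.7  14.1] [610.8  -7.   19. ]
19 20 [580.3 -44.6  19.2] [599.8  -7.7  23.9]
24 17 [579.5 -44.   24.4] [597.1  -8.1  28.9]
29 16 [579.2 -40.1  29.2] [591.  -10.   33.7]
34 8 [579.2 -38.5  34.2] [587.5 -14.4  38.1]
side 4
9 4 [563.3 -59.1   9.1] [623.4 -18.8   9.4]
23.1 [0.40614681 0.08494201 0.01642025] [-3.02407124  0.812169    0.05960102] [-0.11553344  0.56713158 -1.27010159] 0.5585437999643152
yaw -30.06662638917373
-40 1 127 b 14.8 17.2 z [17.7 29.5 30.8]
-40 -1 128 b -15.3 -12.9 z [17.3 29.5 31. ]
20 1 5563 b 8.4 30.8 z [ 31.5 107.2 117. ]
20 -1 5658 b -29.0 -6.1 z [ 31.4 106.8 116.9]
60 1 263 b 19.4 22.2 z [19.9 32.2 34.1]
60 -1 255 b -19.0 -16.3 z [19.6 32.1 33.9]
70 1 278 b 19.9 22.7 z [20.1 32.4 34.2]
70 -1 276 b -19.3 -16.7 z [20.4 32.4 34.2]
80 1 309 b 20.3 23.2 z [20.9 32.6 34.5]
80 -1 304 b -19.6 -17.0 z [20.5 32.8 34.7]
90 1 335 b 20.8 23.7 z [20.4 32.9 34.9]
90 -1 328 b -20.1 -17.3 z [20.9 32.8 34.8]
100 1 361 b 21.2 24.1 z [21.2 33.1 35.1]
100 -1 363 b -20.4 -17.7 z [21.2 33.1 35.1]
110 1 17 b 21.8 22.5 z [21.3 25.1 30.7]
110 -1 18 b -18.6 -18.0 z [21.3 25.1 31.1]
0
```

move_arm --deltas '[[[0,0,0],[0,0.05,0.03],-0.12],[[0,0,0.02],[0,0.12,0.08],-0.12],[[0,0,0.05],[0.02,0.2,0.13],-0.12],[[0,0,0.09],[0.05,0.3,0.18],-0.12],[[0,0,0.13],[0.1,0.4,0.2],-0.12],[[0,0,0.17],[0.16,0.5,0.2],-0.12],[[0,0,0.21],[0.22,0.6,0.2],-0.12],[[0,0,0.25],[0.28,0.7,0.2],-0.12],[[0,0,0.29],[0.36,0.8,0.2],-0.12],[[0,0,0.33],[0.44,0.9,0.2],-0.12],[[0,0,0.333],[0.5,0.98,0.2],-0.12],[[0,0,0.333],[0.54,1,0.2],-0.12],[[0,0,0.333],[0.54,1,0.2],-0.12]]'

```text
time: 24.78
tool_pos: [0.4598, 0.1851, 0.0363]
tcp_rot: [3.14, -0.002, -0.062]
wrist_force: [0.2, -0.4, -1.9]
width: 0.559
```

move_arm --deltas '[[[0,0,0],[0,0.1,0],-0.12],[[0,0,0],[0,0.22,0],-0.12],[[0,0,0],[0,0.32,-0.05],-0.12],[[0,0,0],[0,0.32,-0.12],-0.12],[[0,0,0],[0,0.32,-0.2],-0.12],[[0,0,0],[0,0.32,-0.26],-0.12],[[0,0,0],[0,0.32,-0.3],-0.12],[[0,0,0],[0,0.32,-0.33],-0.12],[[0,0,0],[0,0.32,-0.33],-0.12]]'

```text
time: 25.9
tool_pos: [0.4596, 0.2168, 0.0031]
tcp_rot: [3.14, -0.003, -0.063]
wrist_force: [-0.3, 0.3, -1.3]
width: 0.566
```

```bash
python3 t.py w17 0 | egrep '^(2|-40|60|70|80|90|100|110|120|yaw)'
```

```text
25.9 [0.45963783 0.21684715 0.00311396] [ 3.14019861e+00 -2.84562554e-03 -6.28807691e-02] [-0.33831276  0.28623332 -1.29649924] 0.5660160563843886
yaw -0.10475986533561735
-40 1 112 b 14.6 17.1 z [ 7.  16.2 17.8]
-40 -1 108 b -15.4 -13.0 z [ 6.8 16.3 17.5]
20 1 6550 b 8.1 31.7 z [ 18.4  90.5 103.5]
20 -1 6578 b -29.6 -6.2 z [ 18.5  90.5 103.6]
60 1 255 b 19.3 21.9 z [ 6.8 18.7 20.5]
60 -1 252 b -19.0 -16.4 z [ 6.5 18.8 20.7]
70 1 280 b 19.8 22.5 z [ 7.2 19.1 21.1]
70 -1 273 b -19.3 -16.6 z [ 7.3 18.8 20.9]
80 1 307 b 20.2 23.1 z [ 8.  19.4 21.1]
80 -1 304 b -19.8 -17.0 z [ 7.3 19.2 21. ]
90 1 329 b 20.6 23.5 z [ 7.5 19.5 21.5]
90 -1 329 b -20.1 -17.4 z [ 7.2 19.5 21.4]
100 1 372 b 21.0 24.0 z [ 7.3 19.7 21.7]
100 -1 367 b -20.6 -17.7 z [ 7.4 19.8 21.7]
110 1 30 b 21.6 23.4 z [ 7.  13.2 20.7]
110 -1 31 b -20.1 -18.1 z [ 7.2 12.  20.2]
```

move_arm --deltas '[[[0,0,0],[0,0,0],-0.4],[[0,0,0],[0,0,0],-0.6],[[0,0,0],[0,0,0],-0.7],[[0,-0.025,0],[0,0,0.1],-0.7],[[0,-0.025,0],[0,0,0.4],-0.7],[[0,-0.025,0],[0,0,0.8],-0.7],[[0,-0.025,0],[0,0,1],-0.7],[[0,-0.025,0],[0,0,1],-0.7],[[0,-0.025,0],[0,0,1],-0.7]]'

```text
time: 27.08
tool_pos: [0.4589, 0.2168, 0.1027]
tcp_rot: [3.141, -0.002, -0.001]
wrist_force: [-0.2, -0.2, 0.2]
width: 0.848
```

```bash
python3 g.py w18; python3 t.py w18b 0 | egrep '^(-60|-50|-40|60|80|90|100|110|120|130|140|150|yaw)'
python3 - <<'E'
from h import *
for n in ('scene','side'):
    p0,d0,c0=load(n+'0'); p,d,ci=snap(n,n+'18')
    P0=cloud(d0,c0)
    # bystander change: compare depth where scoop, weight, tin are
    for nm,c,r in (('scoop',(.65,.31),.09),('weight',(.746,.141),.02),('tin',(.746,.047),.03)):
        m=(d0>0)&(np.linalg.norm(P0[...,:2]-c,axis=-1)<r)&(P0[...,2]>.008)&(P0[...,2]<.06)
        if m.sum()>20: print(n,nm,m.sum(),'med dcolor',np.median(abs(p[m].astype(int)-p0[m]).sum(1)),'frac depth same',(abs(d[m]-d0[m])<.005).mean().round(2))
E
```

```text
27.075 [0.45886423 0.21675896 0.10265943] [ 3.14056753e+00 -2.19954467e-03 -1.39910131e-03] [-0.22188968 -0.19212651  0.21467141] 0.019
[294 151  13  84 653] ((472.99542236328125, 196.25973510742188), (6.080627918243408, 63.347599029541016), 87.2485580444336) -2.7226448
[234 152  15  83 685] ((472.681884765625, 239.98684692382812), (62.811798095703125, 5.815321922302246), 3.3226451873779297) 3.2998405
yaw -0.08353774479354074
-60 1 37 b 14.6 17.3 z [ 7.9 16.3 17.7]
-60 -1 36 b -14.3 -12.0 z [ 7.9 16.3 17.6]
-50 1 41 b 15.2 17.3 z [ 6.9 16.6 17.8]
-50 -1 43 b -14.9 -12.5 z [ 6.1 16.2 17.6]
-40 1 41 b 15.8 18.0 z [ 6.9 16.4 17.7]
-40 -1 42 b -15.5 -13.1 z [10.4 16.6 17.7]
60 1 60 b 21.6 24.0 z [ 7.5 16.5 17.7]
60 -1 62 b -20.1 -17.7 z [ 7.3 16.5 18.3]
80 1 71 b 22.9 25.5 z [ 6.6 16.3 17.8]
80 -1 68 b -21.0 -18.5 z [ 7.8 16.5 17.8]
90 1 69 b 23.4 26.0 z [ 6.5 16.4 18.3]
90 -1 66 b -21.4 -19.0 z [ 6.2 16.3 18.2]
100 1 69 b 24.0 26.3 z [ 6.9 16.7 17.9]
100 -1 70 b -21.8 -19.5 z [ 7.7 16.5 17.9]
110 1 72 b 24.5 29.2 z [ 8.6 16.6 18.1]
110 -1 67 b -24.0 -20.0 z [ 7.7 16.4 18. ]
120 1 64 b 27.6 32.7 z [ 7.1 16.9 18. ]
120 -1 66 b -28.3 -22.6 z [10.  16.6 18.1]
130 1 68 b 31.3 36.9 z [ 9.6 16.8 18.2]
130 -1 66 b -31.9 -26.3 z [10.6 17.  18.1]
140 1 35 b 35.5 38.1 z [ 6.7 15.4 17.8]
140 -1 33 b -33.5 -30.4 z [ 7.2 16.2 17.8]
scene scoop 291 med dcolor 8.0 frac depth same 0.85
scene weight 127 med dcolor 6.0 frac depth same 0.79
scene tin 173 med dcolor 87.0 frac depth same 0.24
side scoop 291 med dcolor 13.0 frac depth same 0.87
side weight 171 med dcolor 12.0 frac depth same 0.99
side tin 342 med dcolor 12.0 frac depth same 0.97
```

move_arm --deltas '[[[0,0,0],[0.1,-0.1,0.4],-0.3],[[0,0,0],[0.3,-0.4,0.8],0],[[0,0,0],[0.6,-0.8,1],0],[[0,0,0],[0.75,-1,1],0],[[0,0,0],[0.75,-1,1],0]]'

```text
time: 27.9
tool_pos: [0.5354, 0.1156, 0.2027]
tcp_rot: [3.141, -0.007, -0.002]
wrist_force: [-0.5, 1.0, -0.4]
width: 0.503
```

move_arm --deltas '[[[0,0,0],[0.3,-0.45,0],0],[[0,0,0],[0.6,-0.9,0],0],[[0,0,0],[0.72,-1,0],0]]'

```text
time: 28.28
tool_pos: [0.6069, 0.0157, 0.2019]
tcp_rot: [3.141, -0.006, -0.004]
wrist_force: [0.1, 0.3, 1.0]
width: 0.499
```

move_arm --deltas '[[[0,0,0.007],[0,-0.5,0],0],[[0,0,0.013],[0,-1,0],0],[[0,0,0.013],[0,-1,0],0]]'

```text
time: 28.65
tool_pos: [0.6058, -0.0844, 0.2022]
tcp_rot: [3.141, 0.025, -0.004]
wrist_force: [-0.8, 1.6, -0.3]
width: 0.499
```

```bash
cat > hd.py <<'E'
from h import *
import sys
s=status.read_state();print(s['time'],s['tool_pos'],s['tcp_rot'],s['wrist_force'],s['width'])
for n in ('scene','side','wrist'):
    p,d,ci=snap(n,n+sys.argv[1]);P=cloud(d,ci)
    m=(d>0)&(P[...,2]>.112)&(P[...,2]<.146)&(P[...,1]<-.115)&(P[...,1]>-.2)&(abs(P[...,0]-.606)<.018)&(p.max(2)<80)
    q=P[m]*1000
    if len(q)>8: print(n,len(q),np.percentile(q,[3,97],axis=0).round(1).tolist())
E
python3 hd.py 19
```

```text
28.65 [ 0.60582383 -0.08444166  0.20217186] [ 3.14110402  0.02495919 -0.00410647] [-0.78485296  1.55079732 -0.31223556] 0.49887444525533603
scene 58 [[593.7, -144.1, 113.0], [609.3, -132.5, 140.1]]
side 188 [[597.6, -151.2, 112.9], [614.4, -140.5, 141.2]]
wrist 693 [[599.7, -146.2, 113.9], [615.3, -134.0, 142.4]]
```

move_arm --deltas '[[[0,0,0],[0.01,-0.4,0],0.05],[[0,0,0],[0.01,-0.56,-0.1],0.05],[[0,0,0],[0.01,-0.56,-0.4],0.05],[[0,0,0],[0.01,-0.56,-0.7],0.05],[[0,0,0],[0.01,-0.56,-0.89],0.05],[[0,0,0],[0.01,-0.56,-0.89],0.05],[[0,0,0],[0.01,-0.56,-0.89],0.05]]'

```text
time: 29.68
tool_pos: [0.6085, -0.1388, 0.1152]
tcp_rot: [3.141, 0.03, 0.001]
wrist_force: [-0.3, 0.0, -0.6]
width: 0.477
```

move_arm --deltas '[[[0,0,0],[0,0,0],0.4],[[0,0,0],[0,0,0],0.6],[[0,0,0],[0,0,0],1],[[0,0,0],[0,0,0],1],[[0,0,0],[0,0,0],1],[[0,0,0],[0,0,0],1]]' --grip_force 50

```text
time: 30.42
tool_pos: [0.6089, -0.1424, 0.1163]
tcp_rot: [3.136, 0.03, 0.005]
wrist_force: [-1.6, -10.4, 1.8]
width: 0.152
```

```bash
python3 hd.py 20
```

```text
30.425 [ 0.60890742 -0.14236133  0.11626715] [3.13552936 0.02981211 0.0045172 ] [ -1.61536481 -10.38396719   1.80589679] 0.15214924419395398
scene 76 [[593.2, -149.2, 114.9], [611.8, -119.8, 145.2]]
side 168 [[597.6, -164.0, 115.6], [618.7, -142.9, 145.1]]
wrist 2556 [[600.4, -159.4, 116.1], [620.6, -123.0, 144.7]]
```

move_arm --deltas '[[[0,0,0],[0,-0.05,0],1],[[0,0,0],[0,-0.1,0],1],[[0,0,0],[0,-0.15,0],1],[[0,0,0],[0.005,-0.2,0],1],[[0,0,0],[0.005,-0.23,0],1],[[0,0,0],[0.005,-0.25,0],1],[[0,0,0],[0.005,-0.25,0],1],[[0,0,0],[0.005,-0.25,0],1]]'

```text
time: 31.58
tool_pos: [0.6094, -0.1622, 0.1162]
tcp_rot: [-3.14, -0.03, -0.003]
wrist_force: [-1.1, 7.2, 6.9]
width: 0.155
```

```bash
python3 hd.py 21
```

```text
31.575 [ 0.60935955 -0.16222612  0.11621828] [-3.13964522e+00 -2.95170285e-02 -3.11781592e-03] [-1.07613774  7.1673797   6.86335915] 0.15468053954474612
scene 71 [[593.9, -169.5, 115.2], [610.7, -140.0, 144.9]]
side 168 [[597.9, -184.3, 117.8], [619.0, -162.9, 145.3]]
wrist 2551 [[601.0, -179.4, 115.9], [621.0, -143.0, 144.6]]
```

move_arm --deltas '[[[0,0,0],[0,-0.025,0],1],[[0,0,0],[0,-0.05,0],1],[[0,0,0],[0,-0.053,0],1],[[0,0,0],[0,-0.053,0],1],[[0,0,0],[0,-0.053,0],1],[[0,0,0],[0,-0.053,0],1]]'

```text
time: 32.48
tool_pos: [0.6095, -0.1672, 0.1162]
tcp_rot: [-3.139, -0.03, -0.003]
wrist_force: [0.0, 7.6, 6.8]
width: 0.153
```

```bash
python3 hd.py 22
python3 - <<'E'
from h import *
p,d,ci=load('scene22');P=cloud(d,ci)
q=P[(d>0)&(np.linalg.norm(P[...,:2]-[.6035,-.0265],axis=-1)<.03)&(P[...,2]>.012)&(P[...,2]<.05)]*1000
print('cup',len(q),np.percentile(q,[2,98],axis=0).round(1).tolist())
def z(f,a,b,c,e): return cv2.resize(cv2.imread(f'pics/{f}.png')[a:b,c:e],(400,400),interpolation=cv2.INTER_CUBIC)
cv2.imwrite('pics/v22.png',cv2.hconcat([z('side22',230,350,270,390),z('scene22',130,310,170,350)]))
E
```

```text
32.475 [ 0.60945174 -0.16721718  0.11618289] [-3.13927865 -0.02967944 -0.00333377] [0.03592218 7.6163972  6.82993758] 0.15285192549843796
scene 75 [[594.2, -173.5, 113.3], [611.7, -145.0, 144.4]]
side 180 [[598.5, -189.3, 115.6], [618.9, -165.4, 145.0]]
wrist 2553 [[601.0, -184.4, 115.9], [621.1, -148.1, 144.5]]
cup 92 [[579.5, -44.5, 12.5], [605.8, -6.5, 37.3]]
```

View pics/v22.png

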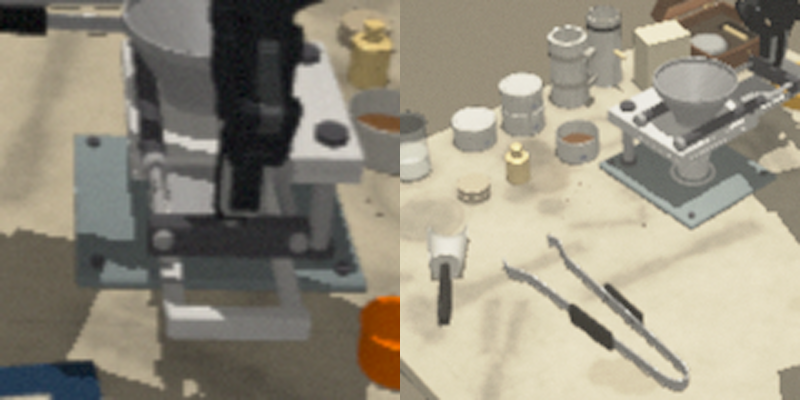

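```bash
python3 -c "
from h import *
print(order.finish_job()); s=status.read_state();print(s['time'],s['tool_pos'],s['wrist_force'])"
```

```text
the job is handed in; nothing more can be done
None
the job is handed in; nothing more can be done
```

The cup is standing upright in the ring under the outlet, the tongs lie flat on the table clear of the feeder, and I handed in at about 32.5 s while still holding the gate at half.

**What went wrong on the way:** on the first lift the tongs swung nose-up in the hand. I lowered them again, which left them about 28 mm further along the table. I regripped 10 mm further back, and after that they carried the cup within about 2° of level.

**Last checks:**
- **Cup:** it touched down on the plate with about 1 N, at the height expected inside the ring. The scene camera shows it upright, with its top at about 38 mm, and within about 1 mm of the seat.
- **Tongs:** both arms measure flat, with their tops at 16–18 mm.
- **Gate:** the tool moved 24.9 mm from the closed position, and the camera shifts agree at about 25 mm. The wrist force along the gate's travel was 7.6 N, against the nominal 8 N. The gate was never drawn past half.
- **Bystanders:** the scoop, brass weight and soil tin looked unchanged. The scene camera's comparison of the tin disagreed only because the arm was in front of it; the side camera showed it unmoved.

The wrist also read an unexplained vertical force of about 7 N while holding the gate. The fingers never touched the cup.

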